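Set out the gauging pieces round two jig plates

ROBOT

A 6-joint arm with a two-finger parallel gripper is mounted at the origin on a cart in front of the work surface, level with it; the furniture and walls round the work are solid. World frame = base frame: x ahead of the robot, y to its left, z up, the work surface at z = 0. Lengths are in m, angles in rad, forces in N, time in s.
With the tool pointing down it reaches from about 0.25 to 0.775 m from the base axis. Payload 4 kg.
Tool frame: the origin (TCP) lies midway between the tips of the shut fingers; the grasp point (between the pads) lies 19 mm behind it; x points along the fingers, y is the direction in which the jaws open and shut, and the axes are right-handed (so a half turn about x gives the same grasp; the last joint's range is limited). The gripper opens to 94 mm and grips with 3 to 60 N. Pads are 16 mm wide; open, the fingers measure 119 mm over their backs; the gripper's body (75 mm by 177 mm) begins 78 mm behind the grasp point.
Start: joints at [1.095, 0.087, 1.371, -0, 1.684, -0.103], TCP at [0.2, 0.512, 0.206] pointing down, gripper open.
Joint ranges: [-3.1, 3.1], [-0.76, 2.03], [0.27, 2.55], [-1.08, 4.22], [0.17, 2.65], [-2.57, 2.57]. Speed limits (rad/s): [2.79, 2.79, 3.14, 3.14, 3.14, 3.14].

INTERFACE

Orientations are given as a rotation vector (axis times angle).
In Python, from rig import r gives the robot as it stands.
- The arm moves only by the tool play_rows, never from a script. Its argument "commands" is a list of rows, each a list of 3 entries, a list of its own where there are three numbers: the shift along the world's x, y, z each as a share of 0.6 m, from -1 to 1, then the turn, a rotation vector about the world's x, y, z each as a share of 45 degrees, from -1 to 1, then the gripper command: -1 is fully open, 1 is shut, values between are in proportion. In form: [[[dx, dy, dz], [rx, ry, rz], jaw], ...]. A call has 1 to 8 rows; each row shifts and turns the commanded pose from where the row before left it; what a row does not reach is not made up. A row lasts 1/12 s, in which the tool goes at most 41.7 mm and 7.16 degrees, less where a joint would pass 70% of its speed; a pose out of reach is approached as far as the arm can. A call with a number of a shift or a turn outside -1 to 1 is refused whole. A call with a gripper value outside its range is refused whole. The fingers move at their own pace and stop on an object; "newtons" is the grip in N (left out, the last holds). Time passes only in rows, so rows that do not move let the fingers close. It gives the time, the measured TCP pose, the force and the opening at its end, in the units of the state.
- r.observe(): the state, without advancing time (a new reading comes with each control period).
- r.camera(name): name is "side" or "top" or "wrist"; returns a dict with "frame" (384x512x3 uint8, blue, green, red), "intrinsics" (3x3 intrinsics, pixels), "extrinsics" (4x4, takes a point from camera to world coordinates). Camera axes: x right, y up, looking along -z (the intrinsics and any distortion apply to the point x, -y, -z); pixel columns grow to the right and rows downward; lengths in m; the calibration is good to about 2 mm. A picture is of the moment at which its call begins. There is no depth.
- r.close_job(): hands the job in, once; it reports no verdict.
The state is a dict: "time": time; "joints": joint angles; "joint_velocities": joint speeds; "joint_efforts": joint torques, N m; "position": TCP position; "tcp_rot": TCP orientation; "wrist_force": force on the tool from outside, world axes, zero at the start; "wrist_torque": the same for the moment, N m; "finger_gap": finger opening in m.
Only numpy, scipy, OpenCV 4.12 (cv2) and the standard library are available. Lean on these libraries where they do the work, as an engineer would, in place of code of your own. Each camera call takes 0.05 s, during which the arm holds its last target.

TASK

Lay out the gauging set-up round the two jig plates: stand the gauge block flat on the bench midway between the centres of the two plates and lay the black collar flat and centred on top of it. Put the wide steel ring flat on the middle of the light plate, and stand the slim stepped bushing upright on the bench on the robot's side of the gauge block, square to the row of plates, 7 cm from the block centre to centre. Leave the small grey collar and the squat bushing where they are.

Things in the scene. Friction and masses are not known exactly. Their poses are not given: they have to be found in the camera images.
- light_plate: light-grey aluminium jig plate with four corner holes, fixed to the bench, 62 (its x) x 80 (its y) x 10 mm thick. Origin: centre of its underside; z up. Both jig plates have the same yaw and lie in one row along their y axis, centres 180 mm apart; either may be the left one. Its x axis points square to the row, away from the robot (within 0.15 rad).
- dark_plate: black jig plate with four corner holes, fixed to the bench, 55 (its x) x 70 (its y) x 8 mm thick; axes parallel to those of the light plate. Origin: centre of its underside; z up. 
- block: dark steel gauge block, 30 (its x) x 35 (its y) x 20 mm high, the only rectangular loose piece. Origin: centre of its underside; z up. 
- steel_ring: wide steel-grey ring with a large bore, the widest of the loose rings: 42 mm outside diameter, 12 mm high, lying flat. Origin: centre of its underside; z up. 
- black_collar: black collar (ring), 38 mm outside diameter, 14 mm high, lying flat; to be gripped by its outside (the bore is blind). Origin: centre of its underside; z up. 
- slim_bushing: slim grey stepped bushing (turned part with a narrower upper half), 18 mm diameter at the foot, 30 mm tall, standing upright. Origin: centre of its underside; z up. 
- small_collar: small grey collar with thick walls, 32 mm outside diameter, 12 mm high, lying flat; not needed, to be left where it is. Origin: centre of its underside; z up. 
- squat_bushing: squat grey stepped bushing, 26 mm diameter, 18 mm tall; not needed, to be left where it is. Origin: centre of its underside; z up. 

How it is judged:
By the outcome, as a careful person would: the job done as asked, in the order asked, and still so for the second after the job is handed in, with the robot touching nothing.
It also fails if it takes over 96 s, if anything falls off the work surface, if the arm or the gripper's body presses on something with over 40 N, if the wrist force passes 120 N, or if a joint passes its speed limit or range.

## Working session

There is one attempt and no reset: what is moved stays moved. The work goes in short steps, Python scripts to look and compute and a tool call to move; the robot and the scene stay as the last step left them, time stands still between calls to the robot, and variables do not carry over. Pictures are saved under pics/ and viewed, and the job is handed in when it is done.

Besides the shell and the picture viewer there is one more tool, called after "Request:" as a command line: name --argument value ..., lists and objects as JSON in quotes. play_rows: Moves the arm, as the interface text tells. Its arguments: {"type":"object","properties":{"commands":{"type":"array","items":{"type":"array"}},"newtons":{"type":"number"}},"required":["commands"]}

```bash
ls; mkdir -p pics; cat > h.py <<'E'
import numpy as np, cv2
from rig import r
np.set_printoptions(precision=4,suppress=True)
def snap(n,f):
    c=r.camera(n); cv2.imwrite(f'pics/{f}.png',c['frame']); np.savez(f'pics/{f}.npz',K=np.array(c['intrinsics']),T=np.array(c['extrinsics']),im=c['frame']); return c
def load(f):
    d=np.load(f'pics/{f}.npz'); return d['K'],d['T'],d['im']
def px2w(f,u,v,z):
    K,T,_=load(f); d=np.linalg.inv(K)@[u,v,1]; d=T[:3,:3]@np.array([d[0],-d[1],-d[2]]); o=T[:3,3]; return o+d*(z-o[2])/d[2]
def w2px(f,P):
    K,T,_=load(f); P=np.atleast_2d(P); c=(P-T[:3,3])@T[:3,:3]; q=np.c_[c[:,0],-c[:,1],-c[:,2]]@K.T; return q[:,:2]/q[:,2:]
E
python3 - <<'E'
from h import *
for n in ('top','side','wrist'):
    c=snap(n,n+'0'); print(n,{k:v for k,v in c.items() if k!='frame'})
print(r.observe())
E
```

```text
pics
top {'intrinsics': array([[424.0568,   0.    , 253.5849],
       [  0.    , 424.0568, 185.5016],
       [  0.    ,   0.    ,   1.    ]]), 'extrinsics': array([[ 0.0226,  0.9824, -0.1857,  0.2602],
       [-0.9997,  0.0235,  0.0026, -0.1301],
       [ 0.0069,  0.1856,  0.9826,  1.128 ],
       [ 0.    ,  0.    ,  0.    ,  1.    ]])}
side {'intrinsics': array([[360.0819,   0.    , 246.7572],
       [  0.    , 360.0819, 189.5623],
       [  0.    ,   0.    ,   1.    ]]), 'extrinsics': array([[ 0.8732,  0.1737, -0.4553,  0.0654],
       [-0.4873,  0.3285, -0.8091, -0.8485],
       [ 0.009 ,  0.9284,  0.3715,  0.3617],
       [ 0.    ,  0.    ,  0.    ,  1.    ]])}
wrist {'intrinsics': array([[335.5672,   0.    , 251.5766],
       [  0.    , 335.5672, 191.8332],
       [  0.    ,   0.    ,   1.    ]]), 'extrinsics': array([[ 0.3644, -0.899 , -0.2429,  0.1289],
       [ 0.9313,  0.3513,  0.0967,  0.5412],
       [-0.0016, -0.2615,  0.9652,  0.3843],
       [ 0.    ,  0.    ,  0.    ,  1.    ]])}
{'time': 0.15, 'joints': array([ 1.0949,  0.0878,  1.3719,  0.    ,  1.6836, -0.1031]), 'joint_velocities': array([ 0.0005, -0.0018, -0.0036,  0.0008, -0.0017, -0.0003]), 'joint_efforts': array([  0.0015, -34.064 , -30.2795,   0.0718,   0.0305,  -0.0001]), 'position': array([0.2001, 0.5119, 0.2046]), 'tcp_rot': array([ 0.2912,  1.5514, -0.2938]), 'wrist_force': array([-0.2615,  0.7577,  1.0665]), 'wrist_torque': array([-0.0046,  0.0412,  0.0099]), 'finger_gap': 0.09403907264489797}
```

View pics/top0.png

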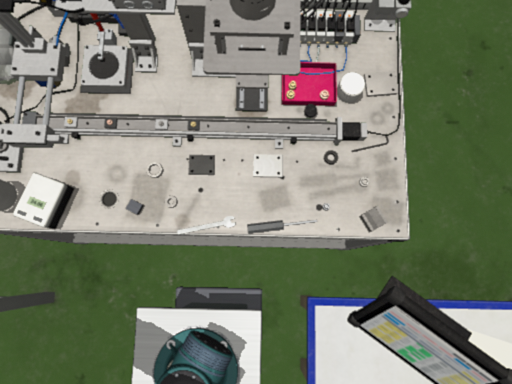

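View pics/side0.png

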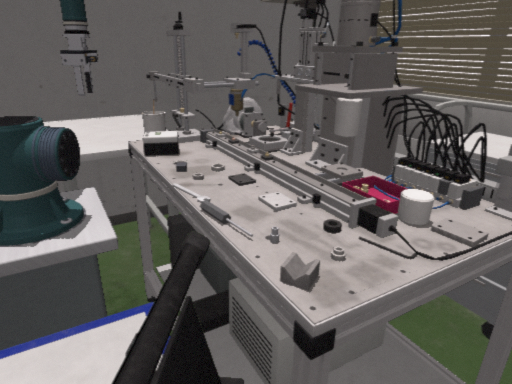

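View pics/wrist0.png

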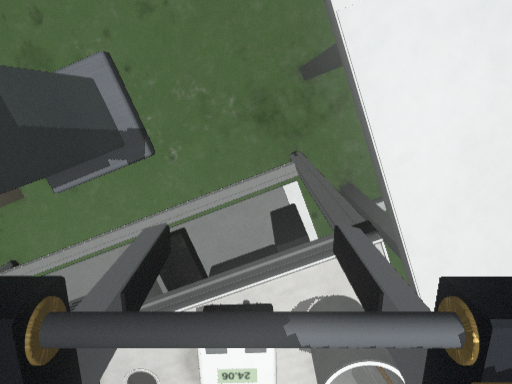

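```bash
python3 - <<'E'
from h import *
K,T,im=load('top0'); cv2.imwrite('pics/t0a.png',cv2.resize(im[140:240,80:240],None,fx=5,fy=5,interpolation=cv2.INTER_CUBIC))
cv2.imwrite('pics/t0b.png',cv2.resize(im[140:240,235:395],None,fx=5,fy=5,interpolation=cv2.INTER_CUBIC))
K,T,im=load('side0'); cv2.imwrite('pics/s0a.png',cv2.resize(im[125:285,140:360],None,fx=3.6,fy=3.6,interpolation=cv2.INTER_CUBIC))
for n,u,v in [('ring',155,171),('small',172,201),('blk?',109,199),('block',134,207),('dark',201,164),('light',267,165),('bcol',331,157),('bush',322,207),('squat',364,183)]: print(n,px2w('top0',u,v,0.01), w2px('side0',px2w('top0',u,v,0.01)))
E
```

```text
ring [0.5049 0.1336 0.01  ] [[215.4446 166.4005]]
small [0.4243 0.0831 0.01  ] [[197.4078 175.1993]]
blk? [0.4258 0.2508 0.01  ] [[178.6206 160.0308]]
block [0.4059 0.1828 0.01  ] [[179.7972 166.6293]]
dark [0.5273 0.0106 0.01  ] [[240.3659 177.0924]]
light [ 0.5289 -0.168   0.01  ] [[275.0194 198.6585]]
bcol [ 0.5554 -0.3418  0.01  ] [[330.6382 224.9225]]
bush [ 0.4176 -0.3163  0.01  ] [[269.29   234.7471]]
squat [ 0.4854 -0.4299  0.01  ] [[333.814  252.8416]]
```

View pics/t0a.png

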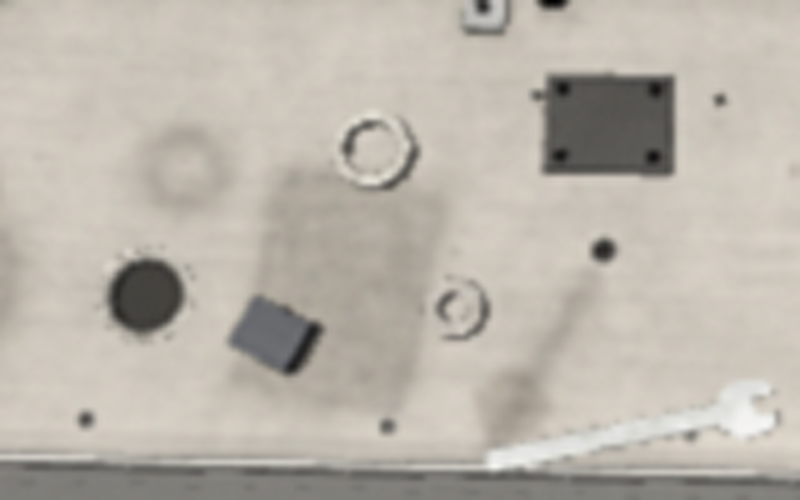

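View pics/t0b.png

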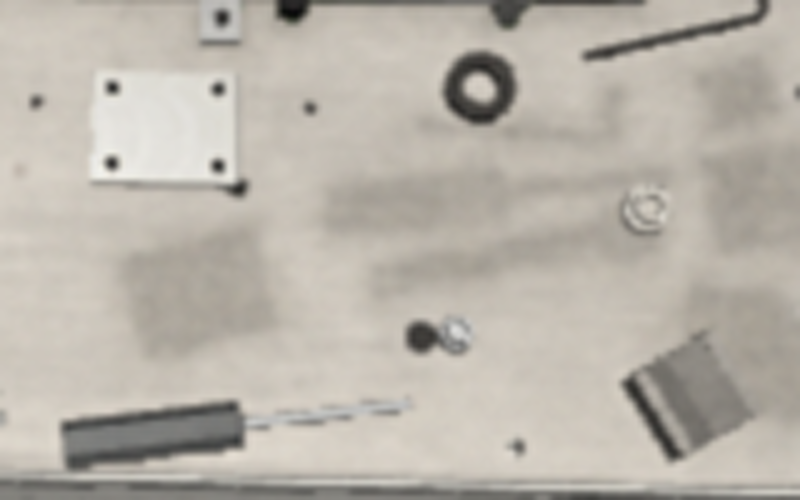

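View pics/s0a.png

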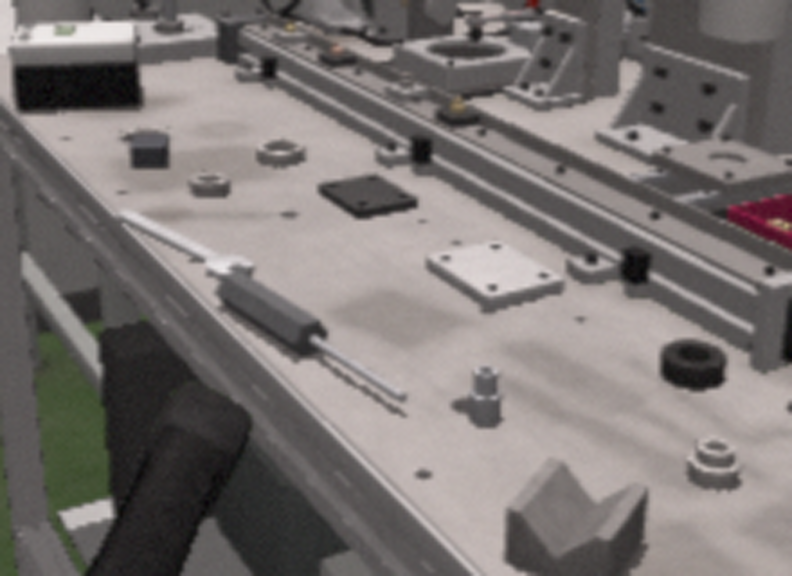

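```bash
cat >> h.py <<'E'
from scipy.spatial.transform import Rotation as Ro
def st():
    s=r.observe(); R=Ro.from_rotvec(s['tcp_rot']).as_matrix(); return s,R
def yaw(R): # direction of tool y (jaws) deg
    return np.degrees(np.arctan2(R[1,1],R[0,1]))
def tgt(yawdeg): # tool-down rotation with tool y along yaw
    a=np.radians(yawdeg); y=np.array([np.cos(a),np.sin(a),0]); x=np.array([0,0,-1.]); return np.c_[x,y,np.cross(x,y)]
def go(p,yawdeg,frm=None):
    s,R=st(); d=np.array(p)-s['position']; dr=Ro.from_matrix(tgt(yawdeg)@R.T).as_rotvec(degrees=True)
    n=int(max(np.ceil(np.linalg.norm(d)/.040),np.ceil(np.linalg.norm(dr)/7),1))
    print('pos',s['position'],'yaw',yaw(R),'tip',R[:,0],'gap',s['finger_gap'],'F',s['wrist_force'],'t',s['time'],'j',s['joints'])
    print('n',n,'shift share tot',d/.6,'per',d/.6/n,'rot share tot',dr/45,'per',dr/45/n)
E
python3 - <<'E'
from h import *
s,R=st(); print(R, yaw(R))
from h import *
# camera in tool frame
K,T,_=load('wrist0'); print(R.T@(T[:3,3]-s['position'])); print(R.T@T[:3,:3])
B=lambda u,v,o:(o[0]+u/5,o[1]+v/5)
f=lambda u,v,z,o=(80,140):px2w('top0',o[0]+(u+.5)/5-.5,o[1]+(v+.5)/5-.5,z)
for q in [(562,90),(655,90),(560,156),(653,156)]: print('dark hole',f(*q,.008))
for q in [(112,88),(218,89),(111,163),(218,166)]: print('light hole',f(*q,.01,(235,140)))
E
```

```text
[[-0.0008  0.3642  0.9313]
 [-0.0015  0.9313 -0.3642]
 [-1.     -0.0017 -0.0002]] 68.6415089353163
[-0.1798  0.001  -0.0771]
[[-0.0001  0.2616 -0.9652]
 [ 1.      0.0002 -0.    ]
 [ 0.0002 -0.9652 -0.2616]]
dark hole [0.5451 0.0361 0.008 ]
dark hole [ 0.5463 -0.0144  0.008 ]
dark hole [0.5083 0.0354 0.008 ]
dark hole [ 0.5095 -0.0148  0.008 ]
light hole [ 0.55   -0.1405  0.01  ]
light hole [ 0.5508 -0.1981  0.01  ]
light hole [ 0.5082 -0.1408  0.01  ]
light hole [ 0.508  -0.1986  0.01  ]
```

```bash
python3 - <<'E'
from h import *
go([.39,.18,.2],59)
E
```

```text
pos [0.2001 0.5119 0.2046] yaw 68.6415089353163 tip [-0.0008 -0.0015 -1.    ] gap 0.09403907264489797 F [-0.2615  0.7577  1.0665] t 0.15 j [ 1.0949  0.0878  1.3719  0.      1.6836 -0.1031]
n 10 shift share tot [ 0.3165 -0.5531 -0.0076] per [ 0.0316 -0.0553 -0.0008] rot share tot [ 0.0018 -0.0011 -0.2143] per [ 0.0002 -0.0001 -0.0214]
```

Request:
play_rows --commands '[[[0.032,-0.055,0],[0,0,-0.022],-1],[[0.032,-0.055,0],[0,0,-0.022],-1],[[0.032,-0.055,0],[0,0,-0.022],-1],[[0.032,-0.055,0],[0,0,-0.022],-1],[[0.032,-0.055,0],[0,0,-0.022],-1],[[0.032,-0.055,0],[0,0,-0.022],-1],[[0.032,-0.055,0],[0,0,-0.022],-1],[[0.032,-0.055,0],[0,0,-0.022],-1]]' --newtons 25

```text
time: 0.82
position: [0.3542, 0.2465, 0.2053]
tcp_rot: [0.401, 1.533, -0.401]
wrist_force: [1.5, -0.1, 0.6]
finger_gap: 0.0939
```

Request:
play_rows --commands '[[[0.032,-0.055,0],[0,0,-0.02],-1],[[0.032,-0.055,0],[0,0,-0.02],-1],[[0,0,0],[0,0,0],-1],[[0,0,0],[0,0,0],-1],[[0,0,0],[0,0,0],-1]]'

```text
time: 1.23
position: [0.392, 0.1825, 0.2052]
tcp_rot: [0.426, 1.53, -0.425]
wrist_force: [0.2, 1.3, -0.2]
finger_gap: 0.0939
```

```bash
python3 - <<'E'
from h import *
snap('wrist','w1'); s,R=st(); print(s['position'],yaw(R),s['joints'])
E
```

```text
[0.3918 0.183  0.2053] 58.98641437456749 [ 0.3052 -0.1781  1.6258  0.0008  1.6944 -0.7242]
```

View pics/w1.png

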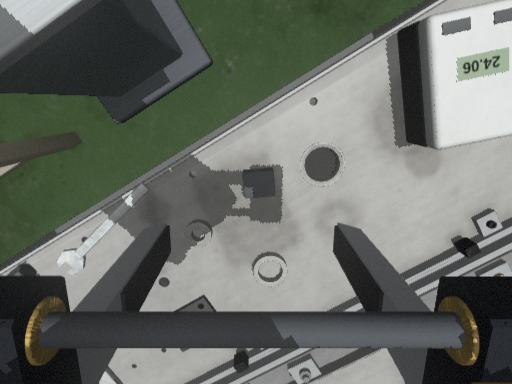

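```bash
python3 - <<'E'
from h import *
K,T,im=load('w1'); cv2.imwrite('pics/w1z.png',cv2.convertScaleAbs(cv2.resize(im[140:300,180:340],None,fx=5,fy=3.75*4/3,interpolation=cv2.INTER_CUBIC)[:600],alpha=1.8))
E
```

```text
(no output)
```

View pics/w1z.png

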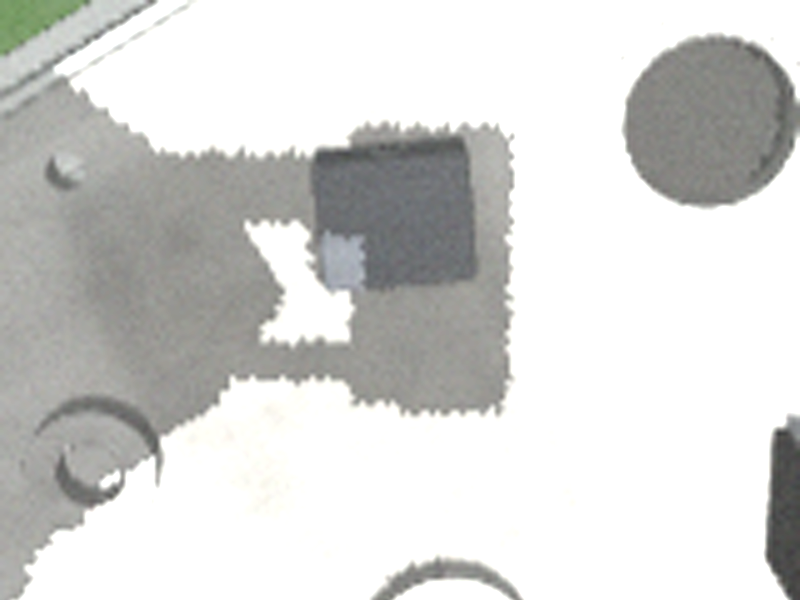

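```bash
python3 - <<'E'
from h import *
f=lambda u,v,z:px2w('w1',180+(u+.5)/5-.5,140+(v+.5)/5-.5,z)
P=np.array([f(u,v,.02) for u,v in [(316,162),(467,154),(475,276),(322,290)]]); print(P,P.mean(0))
for i in range(4): d=P[(i+1)%4]-P[i]; print(np.linalg.norm(d),np.degrees(np.arctan2(d[1],d[0])))
g=lambda u,v,z:px2w('top0',80+(u+.5)/5-.5,140+(v+.5)/5-.5,z)
P=np.array([g(u,v,.02) for u,v in [(258,296),(229,344),(291,374),(318,328)]]);print(P,P.mean(0))
go([.405,.183,.1],57)
E
```

```text
[[0.3864 0.1756 0.02  ]
 [0.4021 0.2052 0.02  ]
 [0.4274 0.1927 0.02  ]
 [0.4123 0.1614 0.02  ]] [0.4071 0.1837 0.02  ]
0.03352982589088221 61.975766496456814
0.02816834682465723 -26.47937502986717
0.03475493094756707 -115.67955270650353
0.029583188496789415 151.13014141879066
[[0.4262 0.189  0.02  ]
 [0.4004 0.2023 0.02  ]
 [0.3853 0.1686 0.02  ]
 [0.4099 0.1562 0.02  ]] [0.4055 0.179  0.02  ]
pos [0.3918 0.183  0.2053] yaw 58.98641437456749 tip [-0.0007  0.0006 -1.    ] gap 0.09382016273871692 F [-0.5719 -0.8854  0.1024] t 1.2833 j [ 0.3052 -0.1781  1.6258  0.0008  1.6944 -0.7242]
n 3 shift share tot [ 0.0221 -0.0001 -0.1755] per [ 0.0074 -0.     -0.0585] rot share tot [-0.0007 -0.0009 -0.0441] per [-0.0002 -0.0003 -0.0147]
```

Request:
play_rows --commands '[[[0.008,0,-0.06],[0,0,0.03],-1],[[0.008,0,-0.06],[0,0,0.03],-1],[[0.008,0,-0.06],[0,0,0.03],-1],[[0,0,0],[0,0,0],-1],[[0,0,0],[0,0,0],-1]]'

```text
time: 1.7
position: [0.4044, 0.1831, 0.0959]
tcp_rot: [0.367, 1.544, -0.37]
wrist_force: [-0.1, -0.5, 0.9]
finger_gap: 0.094
```

```bash
python3 - <<'E'
from h import *
snap('wrist','w2'); s,R=st(); print(s['position'],yaw(R))
K,T,im=load('w2');cv2.imwrite('pics/w2z.png',cv2.convertScaleAbs(cv2.resize(im[150:350,150:350],None,fx=3,fy=3,interpolation=cv2.INTER_CUBIC),alpha=1.8))
E
```

```text
[0.4064 0.1834 0.0984] 63.07257424767786
```

View pics/w2z.png

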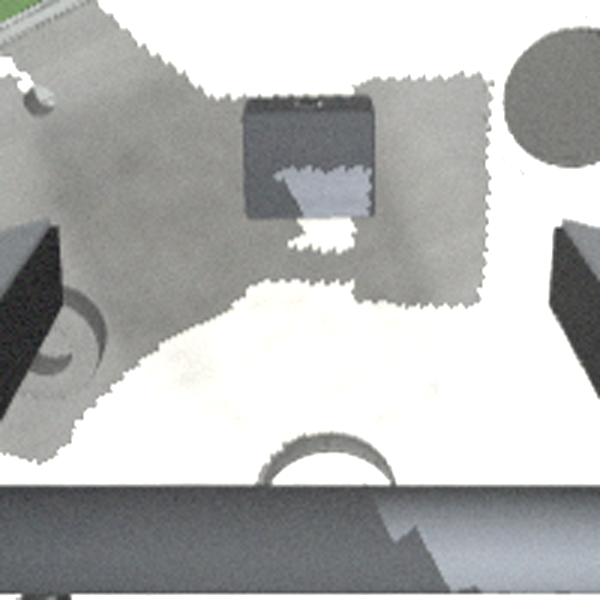

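```bash
python3 - <<'E'
from h import *
f=lambda u,v,z:px2w('w2',150+(u+.5)/3-.5,150+(v+.5)/3-.5,z)
P=np.array([f(u,v,.02) for u,v in [(244,110),(375,108),(375,217),(246,217)]]); print(P,P.mean(0))
for i in range(4): d=P[(i+1)%4]-P[i]; print(np.linalg.norm(d),np.degrees(np.arctan2(d[1],d[0])))
s,R=st(); print('in tool',R.T@(P.mean(0)-s['position'])); 
go([.4071,.1837,.012],63.07)
E
```

```text
[[0.3862 0.175  0.02  ]
 [0.4012 0.2059 0.02  ]
 [0.4285 0.1927 0.02  ]
 [0.4128 0.1616 0.02  ]] [0.4072 0.1838 0.02  ]
0.03433966344748238 64.03296079929154
0.03028359358764845 -25.898477000524757
0.03480207902280518 -116.84644436149568
0.02975242664859648 153.22011632032346
in tool [0.0784 0.0007 0.0006]
pos [0.4064 0.1834 0.0984] yaw 63.07257424767786 tip [-0.0001  0.0003 -1.    ] gap 0.09376000597190905 F [-0.1895  0.6337  0.0346] t 1.75 j [ 0.2965 -0.1003  1.7716  0.0003  1.4703 -0.8044]
n 3 shift share tot [ 0.0012  0.0004 -0.144 ] per [ 0.0004  0.0001 -0.048 ] rot share tot [-0.0004 -0.0001 -0.0001] per [-0.0001 -0.     -0.    ]
```

Request:
play_rows --commands '[[[0.001,0,-0.06],[0,0,0],-1],[[0,0,-0.06],[0,0,0],-1],[[0,0,-0.034],[0,0,0],-1],[[0,0,0],[0,0,0],-1],[[0,0,0],[0,0,0],1],[[0,0,0],[0,0,0],1],[[0,0,0],[0,0,0],1],[[0,0,0],[0,0,0],1]]'

```text
time: 2.42
position: [0.4093, 0.183, 0.0077]
tcp_rot: [0.372, 1.535, -0.367]
wrist_force: [0.0, 0.4, 0.5]
finger_gap: 0.071
```

Request:
play_rows --commands '[[[0,0,0],[0,0,0],1],[[0,0,0],[0,0,0],1],[[0,0,0],[0,0,0],1],[[0,0,0],[0,0,0],1],[[0,0,0],[0,0,0],1],[[0,0,0],[0,0,0],1]]'

```text
time: 2.92
position: [0.4073, 0.1822, 0.005]
tcp_rot: [0.37, 1.539, -0.37]
wrist_force: [0.3, -0.9, -0.3]
finger_gap: 0.035
```

Request:
play_rows --commands '[[[0,0,0.03],[0,0,0],1],[[0,0,0.06],[0,0,0],1],[[0,0,0.06],[0,0,0],1],[[0,0,0.06],[0,0,0],1],[[0,0,0.06],[0,0,0],1],[[0,0,0.05],[0,0,0],1],[[0.025,-0.055,0],[0,0,0.07],1],[[0.025,-0.055,0],[0,0,0.07],1]]'

```text
time: 3.58
position: [0.4385, 0.117, 0.1999]
tcp_rot: [0.279, 1.547, -0.276]
wrist_force: [1.7, 0.6, -1.9]
finger_gap: 0.0346
```

Request:
play_rows --commands '[[[0.025,-0.055,0],[0,0,0.07],1],[[0.025,-0.055,0],[0,0,0.07],1],[[0.025,-0.055,0],[0,0,0.07],1],[[0.025,-0.055,0],[0,0,0.07],1],[[0.025,-0.055,0],[0,0,0.07],1],[[0.03,-0.05,0],[0,0,0.087],1],[[0,0,0],[0,0,0],1],[[0,0,0],[0,0,0],1]]'

```text
time: 4.25
position: [0.5302, -0.0802, 0.1956]
tcp_rot: [0.018, 1.574, -0.017]
wrist_force: [0.5, -0.4, -0.4]
finger_gap: 0.0347
```

Request:
play_rows --commands '[[[0,0,0],[0,0,0],1],[[0,0,0],[0,0,0],1]]'

```text
time: 4.42
position: [0.5298, -0.0778, 0.1968]
tcp_rot: [0.015, 1.572, -0.013]
wrist_force: [0.1, -0.4, -1.4]
finger_gap: 0.035
```

```bash
python3 - <<'E'
from h import *
snap('wrist','w3'); s,R=st(); print(s['position'],yaw(R),s['finger_gap'])
K,T,im=load('w3');cv2.imwrite('pics/w3z.png',cv2.convertScaleAbs(cv2.resize(im[130:330,120:386],None,fx=3,fy=3,interpolation=cv2.INTER_CUBIC),alpha=1.))
E
```

```text
[ 0.5299 -0.0776  0.1971] 89.0074073652628 0.035112742608947166
```

View pics/w3.png

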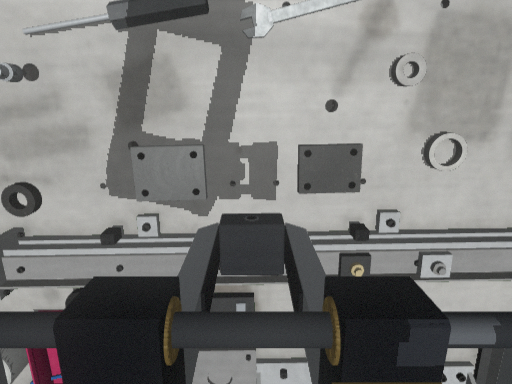

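View pics/w3z.png

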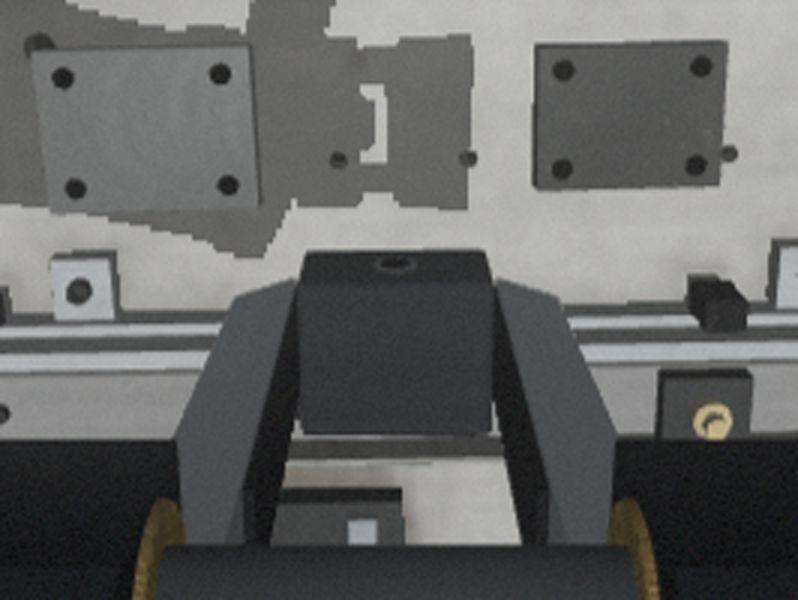

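```bash
cat > m3.py <<'E'
from h import *
from scipy.optimize import least_squares
K,T,im=load('w3')
g=cv2.cvtColor(im,cv2.COLOR_BGR2GRAY).astype(float)
def cen(u,v,w=4):
    u=120+(u+.5)/3-.5; v=130+(v+.5)/3-.5
    for _ in range(4):
        a,b=int(round(u)),int(round(v)); p=g[b-w:b+w+1,a-w:a+w+1]; wt=np.clip(np.percentile(p,70)-8-p,0,None)
        yy,xx=np.mgrid[b-w:b+w+1,a-w:a+w+1]; u,v=(wt*xx).sum()/wt.sum(),(wt*yy).sum()/wt.sum()
    return u,v
L=np.array([px2w('w3',*cen(*q),.01) for q in [(63,77),(220,73),(75,189),(228,185)]])
D=np.array([px2w('w3',*cen(*q),.008) for q in [(563,70),(701,66),(562,169),(696,165)]])
print(L,D); l,d=L.mean(0),D.mean(0); e=d-l
print('light',l,'dark',d,'dist',np.linalg.norm(e[:2]),'rowyaw',np.degrees(np.arctan2(e[1],e[0])),'mid',(l+d)/2)
f=lambda u,v,z:px2w('w3',120+(u+.5)/3-.5,130+(v+.5)/3-.5,z)
s,R=st()
for z in (.211,):
    P=np.array([f(u,v,z+s['position'][2]-.197) for u,v in [(302,285),(490,284),(491,432),(301,432)]]); print(P,P.mean(0), R.T@(P.mean(0)-s['position']))
    for i in range(4): dd=P[(i+1)%4]-P[i]; print(np.linalg.norm(dd),np.degrees(np.arctan2(dd[1],dd[0])))
E
python3 m3.py
```

```text
[[ 0.5091 -0.1978  0.01  ]
 [ 0.5086 -0.1401  0.01  ]
 [ 0.5511 -0.1975  0.01  ]
 [ 0.5508 -0.1398  0.01  ]] [[ 0.5099 -0.014   0.008 ]
 [ 0.5094  0.0365  0.008 ]
 [ 0.5473 -0.0137  0.008 ]
 [ 0.5468  0.0368  0.008 ]]
light [ 0.5299 -0.1688  0.01  ] dark [0.5283 0.0114 0.008 ] dist 0.18023678961811807 rowyaw 90.48788579608558 mid [ 0.5291 -0.0787  0.009 ]
[[ 0.5157 -0.0926  0.2111]
 [ 0.5161 -0.0596  0.2111]
 [ 0.5449 -0.0593  0.2111]
 [ 0.5442 -0.0939  0.2111]] [ 0.5302 -0.0764  0.2111] [-0.014   0.0013  0.0003]
0.032920240104295596 89.26459251942588
0.02875691002550709 0.7361807237062228
0.03468152974107004 -91.07406590381898
0.02856073170758913 177.2135741821477
```

Request:
play_rows --commands '[[[-0.002,-0.003,-0.06],[0,0,0.033],1],[[0,0,-0.06],[0,0,0],1],[[0,0,-0.06],[0,0,0],1],[[0,0,-0.06],[0,0,0],1],[[0,0,-0.04],[0,0,0],1],[[0,0,0],[0,0,0],1],[[0,0,0],[0,0,0],1],[[0,0,0],[0,0,0],1]]'

```text
time: 5.13
position: [0.5306, -0.0803, 0.0314]
tcp_rot: [-0.007, 1.567, 0.006]
wrist_force: [0.2, -0.3, -1.2]
finger_gap: 0.0352
```

```bash
python3 - <<'E'
from h import *
go([.5287,-.0795,.005],90.5)
E
```

```text
pos [ 0.5306 -0.0803  0.0314] yaw 90.47743478530138 tip [ 0.0036 -0.0008 -1.    ] gap 0.0351520162421397 F [ 0.1929 -0.3417 -1.2241] t 5.1333 j [-0.256   0.1557  1.6497  0.0001  1.3325 -1.8351]
n 1 shift share tot [-0.0032  0.0014 -0.044 ] per [-0.0032  0.0014 -0.044 ] rot share tot [0.0011 0.0046 0.0005] per [0.0011 0.0046 0.0005]
```

Request:
play_rows --commands '[[[0,0,-0.037],[0,0,0],1],[[0,0,0],[0,0,0],1],[[0,0,0],[0,0,0],1]]'

```text
time: 5.38
position: [0.5297, -0.0805, 0.0084]
tcp_rot: [-0.006, 1.57, 0.006]
wrist_force: [-0.3, 0.3, -1.5]
finger_gap: 0.035
```

Request:
play_rows --commands '[[[0,0,-0.001],[0,0,0],1]]'

```text
time: 5.47
position: [0.5305, -0.0808, 0.0086]
tcp_rot: [-0.006, 1.567, 0.005]
wrist_force: [-0.2, -0.6, -1.5]
finger_gap: 0.035
```

Request:
play_rows --commands '[[[0,0,-0.001],[0,0,0],1]]'

```text
time: 5.55
position: [0.5305, -0.0809, 0.0078]
tcp_rot: [-0.006, 1.567, 0.005]
wrist_force: [0.4, 1.1, -1.4]
finger_gap: 0.0349
```

Request:
play_rows --commands '[[[0,0,-0.001],[0,0,0],1]]'

```text
time: 5.63
position: [0.5301, -0.0808, 0.0065]
tcp_rot: [-0.006, 1.568, 0.005]
wrist_force: [0.1, -0.3, -1.8]
finger_gap: 0.0347
```

Request:
play_rows --commands '[[[-0.0025,0.002,-0.001],[0,0,0],1]]'

```text
time: 5.72
position: [0.5284, -0.0797, 0.0054]
tcp_rot: [-0.006, 1.569, 0.005]
wrist_force: [-0.0, 0.5, -2.0]
finger_gap: 0.0346
```

Request:
play_rows --commands '[[[0,0,-0.001],[0,0,0],1]]'

```text
time: 5.8
position: [0.528, -0.0793, 0.005]
tcp_rot: [-0.006, 1.57, 0.006]
wrist_force: [-1.5, 0.9, 5.4]
finger_gap: 0.0348
```

Request:
play_rows --commands '[[[0,0,-0.001],[0,0,0],1],[[0,0,0],[0,0,0],1]]'

```text
time: 5.97
position: [0.528, -0.0794, 0.005]
tcp_rot: [-0.006, 1.57, 0.006]
wrist_force: [-2.6, -0.2, 6.7]
finger_gap: 0.0353
```

Contact (about 7 N). Open partly, rise, and look.

Request:
play_rows --commands '[[[0,0,0],[0,0,0],-0.15],[[0,0,0],[0,0,0],-0.15],[[0,0,0],[0,0,0],-0.15],[[0,0,0],[0,0,0],-0.15],[[0,0,0.04],[0,0,0],-0.15],[[0,0,0.06],[0,0,0],-0.15],[[0,0,0.06],[0,0,0],-0.15],[[0,0,0.06],[0,0,0],-0.15]]'

```text
time: 6.63
position: [0.527, -0.0792, 0.1361]
tcp_rot: [-0.005, 1.572, 0.006]
wrist_force: [1.2, -0.1, -0.6]
finger_gap: 0.054
```

Request:
play_rows --commands '[[[0,0,0.06],[0,0,0],-0.15],[[0,0,0.04],[0,0,0],-0.15],[[0,0,0],[0,0,0],-1],[[0,0,0],[0,0,0],-1],[[0,0,0],[0,0,0],-1],[[0,0,0],[0,0,0],-1]]'

```text
time: 7.13
position: [0.5265, -0.0791, 0.1927]
tcp_rot: [-0.005, 1.575, 0.007]
wrist_force: [-0.4, 0.3, 0.6]
finger_gap: 0.0774
```

```bash
python3 - <<'E'
from h import *
snap('wrist','w4'); s,R=st(); print(s['position'],yaw(R),s['finger_gap'])
K,T,im=load('w4');cv2.imwrite('pics/w4z.png',cv2.convertScaleAbs(cv2.resize(im[130:330,120:386],None,fx=3,fy=3,interpolation=cv2.INTER_CUBIC),alpha=1.3))
E
```

```text
[ 0.5265 -0.0791  0.1927] 90.42100122802054 0.08147608163749427
```

View pics/w4z.png

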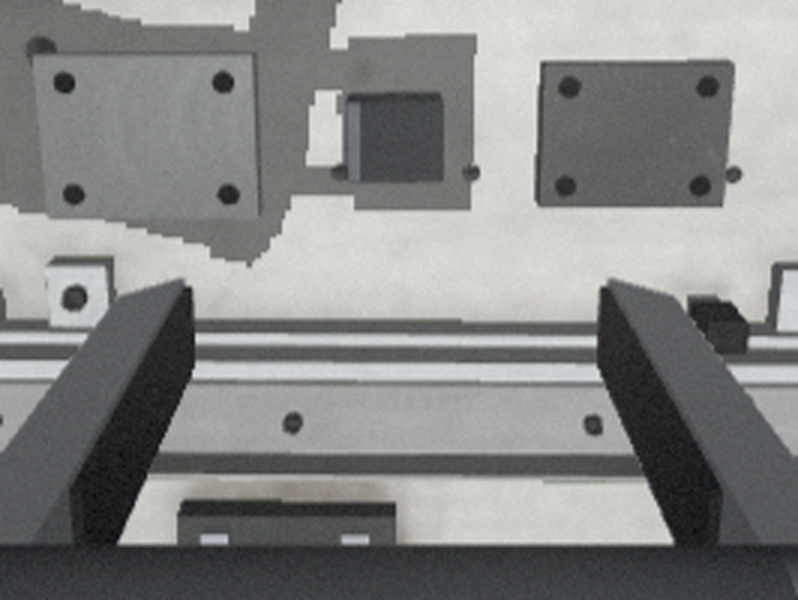

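```bash
cat > m4.py <<'E'
from h import *
K,T,im=load('w4')
g=cv2.cvtColor(im,cv2.COLOR_BGR2GRAY).astype(float)
def cen(u,v,w=4):
    u=120+(u+.5)/3-.5; v=130+(v+.5)/3-.5
    for _ in range(4):
        a,b=int(round(u)),int(round(v)); p=g[b-w:b+w+1,a-w:a+w+1]; wt=np.clip(np.percentile(p,70)-8-p,0,None)
        yy,xx=np.mgrid[b-w:b+w+1,a-w:a+w+1]; u,v=(wt*xx).sum()/wt.sum(),(wt*yy).sum()/wt.sum()
    return u,v
L=np.array([px2w('w4',*cen(*q),.01) for q in [(64,82),(223,82),(73,195),(228,194)]])
D=np.array([px2w('w4',*cen(*q),.008) for q in [(569,86),(708,86),(565,186),(700,186)]])
l,d=L.mean(0),D.mean(0); e=d-l
print('light',l,'dark',d,'dist',np.linalg.norm(e[:2]),'rowyaw',np.degrees(np.arctan2(e[1],e[0])),'mid',(l+d)/2)
f=lambda u,v,z:px2w('w4',120+(u+.5)/3-.5,130+(v+.5)/3-.5,z)
P=np.array([f(u,v,.02) for u,v in [(344,97),(443,97),(443,182),(346,182)]]); print(P,P.mean(0))
for i in range(4): dd=P[(i+1)%4]-P[i]; print(np.linalg.norm(dd),np.degrees(np.arctan2(dd[1],dd[0])))
E
python3 m4.py
python3 - <<'E'
from h import *
B=[.5286,-.079]
for f,n in (('w4','b4'),):
    K,T,im=load(f); c=w2px(f,[[B[0]+a*.015,B[1]+b*.0175,.02] for a,b in ((-1,-1),(-1,1),(1,1),(1,-1))]).astype(int); print((c-[120,130])*3+1)
E
```

```text
light [ 0.5299 -0.1688  0.01  ] dark [0.5284 0.0115 0.008 ] dist 0.18028792074564362 rowyaw 90.5010368262621 mid [ 0.5291 -0.0787  0.009 ]
[[ 0.512  -0.0958  0.02  ]
 [ 0.5118 -0.0607  0.02  ]
 [ 0.5429 -0.0601  0.02  ]
 [ 0.5431 -0.0952  0.02  ]] [ 0.5275 -0.078   0.02  ]
0.035086170427044316 90.388884885311
0.031145482825983308 1.1026527077183517
0.035150477556702024 -89.6216098019664
0.0311383100659904 -179.0155173097026
[[340 100]
 [439 100]
 [439 181]
 [340 181]]
```

```bash
python3 - <<'E'
from h import *
print(px2w('w3',20,197,.014), px2w('w3',445,150,.012),px2w('w3',9,72,.03))
go([.555,-.34,.1],90.5)
E
```

```text
[ 0.5527 -0.3367  0.014 ] [0.5086 0.1352 0.012 ] [ 0.4217 -0.3108  0.03  ]
pos [ 0.5265 -0.0791  0.1927] yaw 90.42100122802054 tip [-0.0045  0.0013 -1.    ] gap 0.08147608163749427 F [ 0.1068  0.4903 -0.227 ] t 7.1833 j [-0.2556  0.0545  1.4308  0.0001  1.661  -1.8338]
n 7 shift share tot [ 0.0475 -0.4349 -0.1544] per [ 0.0068 -0.0621 -0.0221] rot share tot [-0.0016 -0.0058  0.0018] per [-0.0002 -0.0008  0.0003]
```

View pics/w4.png

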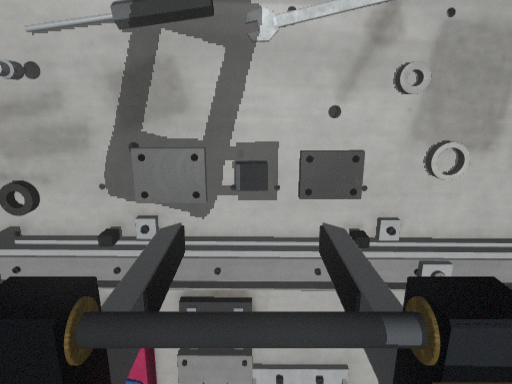

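Request:
play_rows --commands '[[[0.007,-0.062,0],[0,0,0],-1],[[0.007,-0.062,0],[0,0,0],-1],[[0.007,-0.062,0],[0,0,0],-1],[[0.007,-0.062,0],[0,0,0],-1],[[0.007,-0.062,-0.01],[0,-0.003,0],-1],[[0.007,-0.062,-0.02],[0,-0.003,0],-1],[[0.006,-0.06,-0.03],[0,0,0],-1],[[0,0,-0.06],[0,0,0],-1]]'

```text
time: 7.85
position: [0.5572, -0.3466, 0.1245]
tcp_rot: [-0.007, 1.561, -0.005]
wrist_force: [-0.4, 0.2, -0.2]
finger_gap: 0.0936
```

Request:
play_rows --commands '[[[0,0,-0.035],[0,0,0],-1],[[0,0,0],[0,0,0],-1],[[0,0,0],[0,0,0],-1],[[0,0,0],[0,0,0],-1]]'

```text
time: 8.18
position: [0.5569, -0.3385, 0.1031]
tcp_rot: [-0.006, 1.565, 0.006]
wrist_force: [-0.9, -0.5, 1.0]
finger_gap: 0.0939
```

```bash
python3 - <<'E'
from h import *
snap('wrist','w5'); s,R=st(); print(s['position'],yaw(R),s['finger_gap'],R[:,0],s['joints'])
K,T,im=load('w5');cv2.imwrite('pics/w5z.png',cv2.convertScaleAbs(cv2.resize(im[130:330,120:386],None,fx=3,fy=3,interpolation=cv2.INTER_CUBIC),alpha=1.3))
E
```

```text
[ 0.5575 -0.3388  0.1044] 90.46226368414575 0.09431161251069572 [ 0.0074 -0.0019 -1.    ] [-0.6345  0.3449  1.2648  0.0029  1.5248 -2.2135]
```

View pics/w5z.png

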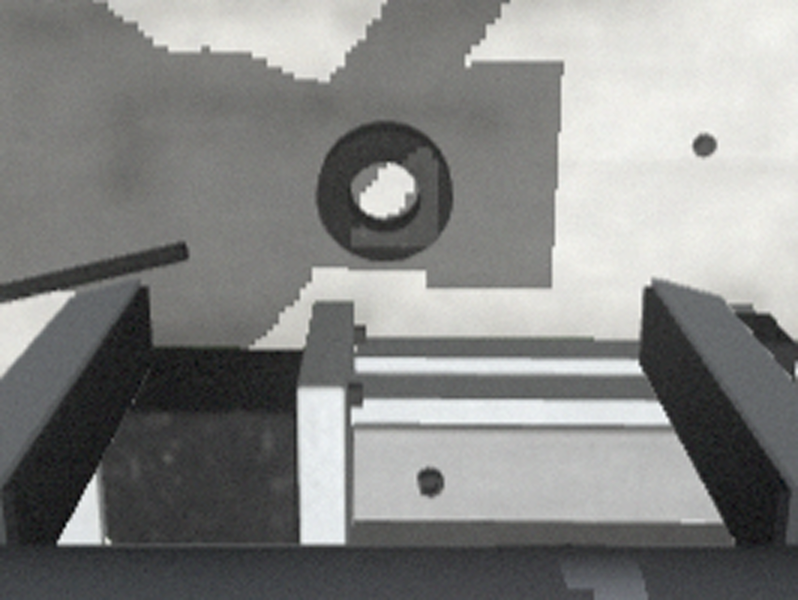

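```bash
cat >> h.py <<'E'
from scipy.optimize import least_squares
def fitcyl(f,rad,h,obs,x0,h0=0):
    """obs: dict of left,right,top,bot full-res pixel extents of the silhouette; returns x,y"""
    a=np.linspace(0,2*np.pi,181)
    def pr(x):
        P=np.r_[np.c_[x[0]+rad*np.cos(a),x[1]+rad*np.sin(a),0*a+h],np.c_[x[0]+rad*np.cos(a),x[1]+rad*np.sin(a),0*a+h0]]
        q=w2px(f,P); m=dict(left=q[:,0].min(),right=q[:,0].max(),top=q[:,1].min(),bot=q[:,1].max())
        return [m[k]-obs[k] for k in obs]
    s=least_squares(pr,x0); return s.x,s.fun
E
python3 - <<'E'
from h import *
c=lambda u,o:o+(u+.5)/3-.5
x,e=fitcyl('w5',.019,.014,dict(left=c(317,120),right=c(453,120),top=c(121,130),bot=c(262,130)),[.555,-.34]); print(x,e)
go([x[0],x[1],.1],90.5)
E
```

```text
[ 0.557  -0.3401] [-0.1351  0.1351 -0.1491  0.1585]
pos [ 0.5575 -0.3388  0.1044] yaw 90.46226368414575 tip [ 0.0074 -0.0019 -1.    ] gap 0.09431161251069572 F [-0.07   -0.7063  0.1353] t 8.2333 j [-0.6345  0.3449  1.2648  0.0029  1.5248 -2.2135]
n 1 shift share tot [-0.0007 -0.0022 -0.0074] per [-0.0007 -0.0022 -0.0074] rot share tot [0.0024 0.0094 0.0008] per [0.0024 0.0094 0.0008]
```

Request:
play_rows --commands '[[[-0.001,-0.003,-0.06],[0,0.008,0],-1],[[0,0,-0.06],[0,0,0],-1],[[0,0,-0.046],[0,0,0],-1],[[0,0,0],[0,0,0],-1],[[0,0,0],[0,0,0],-1]]'

```text
time: 8.65
position: [0.5571, -0.3406, 0.0046]
tcp_rot: [-0.008, 1.57, 0.005]
wrist_force: [0.4, 0.5, 0.6]
finger_gap: 0.0938
```

```bash
python3 - <<'E'
from h import *
go([.5568,-.341,.0045],90.5)
E
```

```text
pos [ 0.5571 -0.3406  0.0046] yaw 90.46689168764502 tip [ 0.0009 -0.0017 -1.    ] gap 0.09383643670586166 F [0.3579 0.5419 0.6411] t 8.65 j [-0.6351  0.4221  1.3678 -0.0009  1.3499 -2.2139]
n 1 shift share tot [-0.0005 -0.0006 -0.0002] per [-0.0005 -0.0006 -0.0002] rot share tot [0.0022 0.0012 0.0007] per [0.0022 0.0012 0.0007]
```

Request:
play_rows --commands '[[[0,0,0],[0,0,0],1],[[0,0,0],[0,0,0],1],[[0,0,0],[0,0,0],1],[[0,0,0],[0,0,0],1],[[0,0,0],[0,0,0],1],[[0,0,0],[0,0,0],1],[[0,0,0],[0,0,0],1],[[0,0,0],[0,0,0],1]]'

```text
time: 9.32
position: [0.5558, -0.3403, 0.0026]
tcp_rot: [-0.006, 1.572, 0.006]
wrist_force: [-0.3, 0.2, 0.4]
finger_gap: 0.044
```

Request:
play_rows --commands '[[[0,0,0],[0,0,0],1],[[0,0,0],[0,0,0],1],[[0,0,0.02],[0,0,0],1],[[0,0,0.04],[0,0,0],1],[[0,0,0.05],[0,0,0],1],[[0,0,0.05],[0,0,0],1],[[0,0,0],[0,0,0],1],[[0,0,0],[0,0,0],1]]'

```text
time: 9.98
position: [0.5574, -0.3415, 0.1026]
tcp_rot: [-0.009, 1.567, 0.003]
wrist_force: [-0.3, -0.3, -0.8]
finger_gap: 0.0376
```

```bash
python3 - <<'E'
from h import *
go([.5285,-.0795,.15],90.5)
E
```

```text
pos [ 0.5574 -0.3415  0.1026] yaw 90.42201538546153 tip [ 0.0039 -0.0039 -1.    ] gap 0.03755609486678174 F [-0.273  -0.2509 -0.8125] t 9.9833 j [-0.6359  0.3503  1.2615 -0.0008  1.5243 -2.214 ]
n 7 shift share tot [-0.0482  0.4366  0.079 ] per [-0.0069  0.0624  0.0113] rot share tot [0.005  0.005  0.0017] per [0.0007 0.0007 0.0002]
```

Request:
play_rows --commands '[[[-0.007,0.0625,0.02],[0,0,0],1],[[-0.007,0.0625,0.02],[0,0,0],1],[[-0.007,0.0625,0],[0,0,0],1],[[-0.007,0.0625,0],[0,0,0],1],[[-0.007,0.0625,0],[0,0,0],1],[[-0.007,0.0625,0],[0,0,0],1],[[-0.007,0.0615,0],[0,0,0],1],[[0,0,0],[0,0,0],1]]'

```text
time: 10.65
position: [0.5243, -0.072, 0.1209]
tcp_rot: [-0.007, 1.576, 0.015]
wrist_force: [-0.1, -1.0, -0.5]
finger_gap: 0.0371
```

Request:
play_rows --commands '[[[0,0,0],[0,0,0],1],[[0,0,0],[0,0,0],1],[[0,0,0],[0,0,0],1]]'

```text
time: 10.9
position: [0.5262, -0.0796, 0.1219]
tcp_rot: [-0.005, 1.574, 0.005]
wrist_force: [-0.2, 0.2, -0.1]
finger_gap: 0.0374
```

```bash
python3 - <<'E'
from h import *
snap('wrist','w6'); go([.5285,-.0795,.03],90.5)
K,T,im=load('w6');cv2.imwrite('pics/w6z.png',cv2.convertScaleAbs(cv2.resize(im[130:330,120:386],None,fx=3,fy=3,interpolation=cv2.INTER_CUBIC),alpha=1.6))
E
```

```text
pos [ 0.5263 -0.0798  0.122 ] yaw 90.31248598977946 tip [-0.0027 -0.0001 -1.    ] gap 0.03716559423098854 F [-0.846   0.2357 -1.0773] t 10.95 j [-0.2565  0.0815  1.5431 -0.0007  1.5196 -1.8327]
n 3 shift share tot [ 0.0037  0.0005 -0.1534] per [ 0.0012  0.0002 -0.0511] rot share tot [ 0.0001 -0.0034  0.0042] per [ 0.     -0.0011  0.0014]
```

View pics/w6z.png

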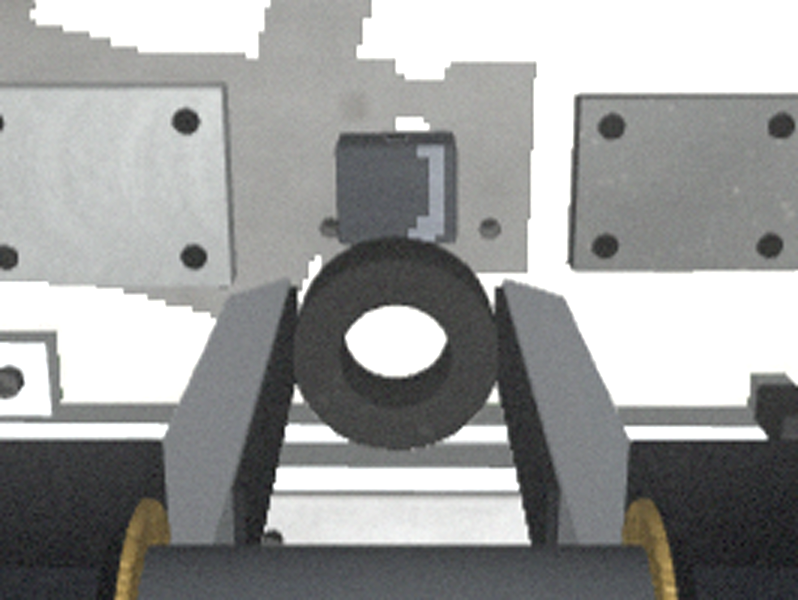

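```bash
python3 - <<'E'
from h import *
c=lambda u,o:o+(u+.5)/3-.5
z=.122-.0035
x,e=fitcyl('w6',.019,z+.014,dict(left=c(294,120),right=c(499,120),top=c(237,130),bot=c(449,130)),[.526,-.08],z); print(x,e)
s,R=st(); print('rel tcp',x-s['position'][:2])
P=np.array([px2w('w6',c(u,120),c(v,130),.02) for u,v in [(337,146),(455,146),(455,242),(337,242)]]);print(P,P.mean(0))
E
```

```text
[ 0.5279 -0.0781] [-0.5186  0.519  -0.6361  0.6943]
rel tcp [0.0016 0.0018]
[[ 0.5137 -0.0951  0.02  ]
 [ 0.5135 -0.0612  0.02  ]
 [ 0.5425 -0.0606  0.02  ]
 [ 0.5427 -0.0953  0.02  ]] [ 0.5281 -0.078   0.02  ]
```

Request:
play_rows --commands '[[[0,0,-0.06],[0,0,0.004],1],[[0,0,-0.06],[0,0,0],1],[[0,0,-0.034],[0,0,0],1],[[0,0,0],[0,0,0],1],[[0,0,0],[0,0,0],1],[[0,0,0],[0,0,0],1]]'

```text
time: 11.45
position: [0.5276, -0.0796, 0.0318]
tcp_rot: [-0.008, 1.57, 0.007]
wrist_force: [0.7, 0.2, 0.4]
finger_gap: 0.0372
```

Request:
play_rows --commands '[[[0,0,0],[0,0,0],1]]'

```text
time: 11.53
position: [0.5282, -0.0794, 0.0327]
tcp_rot: [-0.008, 1.568, 0.007]
wrist_force: [0.0, -0.3, 0.3]
finger_gap: 0.0371
```

Request:
play_rows --commands '[[[0,0,0],[0,0,0],1]]'

```text
time: 11.62
position: [0.528, -0.0791, 0.0325]
tcp_rot: [-0.009, 1.568, 0.007]
wrist_force: [-0.5, -0.4, -0.4]
finger_gap: 0.0372
```

```bash
python3 - <<'E'
from h import *
snap('wrist','w7'); go([.528,-.0795,.0235],90.5)
K,T,im=load('w7');cv2.imwrite('pics/w7z.png',cv2.convertScaleAbs(cv2.resize(im[130:330,120:386],None,fx=3,fy=3,interpolation=cv2.INTER_CUBIC),alpha=1.6))
snap('side','s7');K,T,im=load('s7');cv2.imwrite('pics/s7z.png',cv2.convertScaleAbs(cv2.resize(im[130:230,180:320],None,fx=5,fy=5,interpolation=cv2.INTER_CUBIC),alpha=1.6))
E
```

```text
pos [ 0.5278 -0.0789  0.0322] yaw 90.59064982166085 tip [ 0.0019 -0.0008 -1.    ] gap 0.0367555775938735 F [ 0.1644  0.3629 -0.6621] t 11.6667 j [-0.2545  0.1499  1.6546 -0.0003  1.3351 -1.8355]
n 1 shift share tot [ 0.0004 -0.001  -0.0145] per [ 0.0004 -0.001  -0.0145] rot share tot [ 0.001   0.0024 -0.002 ] per [ 0.001   0.0024 -0.002 ]
```

View pics/w7z.png

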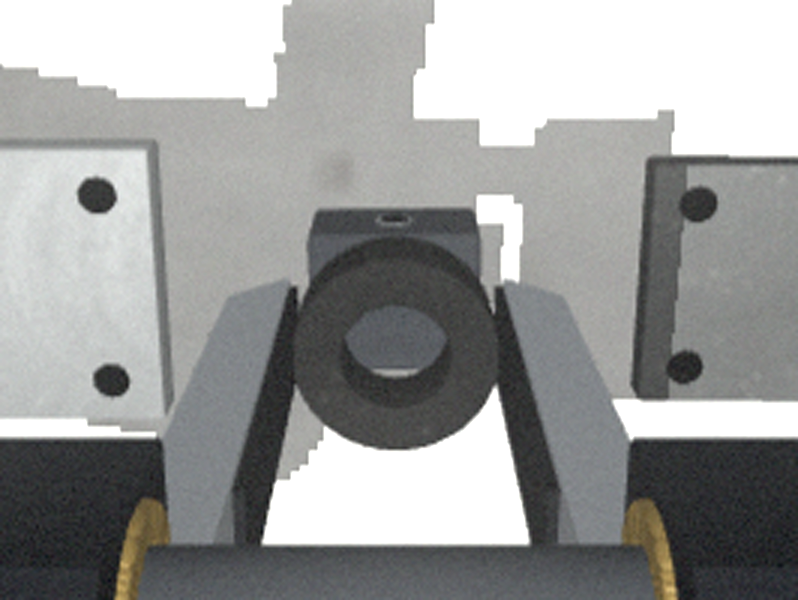

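View pics/s7z.png

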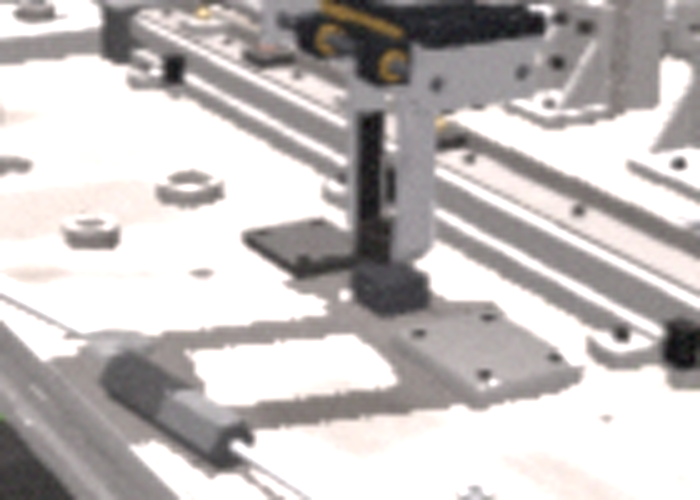

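```bash
python3 - <<'E'
from h import *
c=lambda u,o:o+(u+.5)/3-.5
s,R=st()
for zt in (.0318,.0328):
    z=zt-.0035
    x,e=fitcyl('w7',.019,z+.014,dict(left=c(294,120),right=c(499,120),top=c(237,130),bot=c(449,130)),[.526,-.08],z); print(x,e)
P=np.array([px2w('w7',c(u,120),c(v,130),.02) for u,v in [(308,235),(480,235)]]);print(P,P.mean(0)+[.015,0,0])
P=np.array([px2w('w7',c(u,120),c(v,130),.0) for u,v in [(316,209),(474,209)]]);print(P,P.mean(0)+[.015,0,0])
E
```

```text
[ 0.5301 -0.0776] [-0.3413  0.3411 -0.4552  0.4964]
[ 0.5297 -0.0776] [-0.5446  0.5443 -0.6478  0.7106]
[[ 0.5139 -0.0955  0.02  ]
 [ 0.5135 -0.061   0.02  ]] [ 0.5287 -0.0782  0.02  ]
[[ 0.5144 -0.0954  0.    ]
 [ 0.514  -0.0607  0.    ]] [ 0.5292 -0.078   0.    ]
```

Request:
play_rows --commands '[[[-0.0013,-0.001,-0.01],[0,0,0],1],[[0,0,0],[0,0,0],1],[[0,0,-0.002],[0,0,0],1]]'

```text
time: 11.97
position: [0.5253, -0.079, 0.0228]
tcp_rot: [-0.008, 1.573, 0.008]
wrist_force: [-0.3, -0.5, -0.5]
finger_gap: 0.0375
```

Request:
play_rows --commands '[[[0,0,-0.0015],[0,0,0],1]]'

```text
time: 12.05
position: [0.5254, -0.079, 0.0225]
tcp_rot: [-0.008, 1.573, 0.008]
wrist_force: [-2.6, 0.1, 6.4]
finger_gap: 0.0369
```

Request:
play_rows --commands '[[[0,0,-0.001],[0,0,0],1]]'

```text
time: 12.13
position: [0.5255, -0.079, 0.0225]
tcp_rot: [-0.008, 1.573, 0.008]
wrist_force: [-3.6, 0.9, 7.5]
finger_gap: 0.0376
```

Request:
play_rows --commands '[[[0,0,-0.001],[0,0,0],1]]'

```text
time: 12.22
position: [0.5255, -0.079, 0.0225]
tcp_rot: [-0.008, 1.573, 0.008]
wrist_force: [-5.2, 1.0, 11.1]
finger_gap: 0.0372
```

```bash
python3 - <<'E'
from h import *
snap('wrist','w8'); go([.528,-.0795,.0235],90.5)
K,T,im=load('w8');cv2.imwrite('pics/w8z.png',cv2.convertScaleAbs(cv2.resize(im[130:330,120:386],None,fx=3,fy=3,interpolation=cv2.INTER_CUBIC),alpha=1.6))
E
```

```text
pos [ 0.5255 -0.079   0.0225] yaw 90.60916694162255 tip [-0.0019  0.0001 -1.    ] gap 0.03704358660383028 F [-2.9017  0.8343  6.9367] t 12.2667 j [-0.2556  0.1577  1.6667 -0.0004  1.3191 -1.8369]
n 1 shift share tot [ 0.0042 -0.0009  0.0016] per [ 0.0042 -0.0009  0.0016] rot share tot [-0.0001 -0.0025 -0.0024] per [-0.0001 -0.0025 -0.0024]
```

View pics/w8z.png

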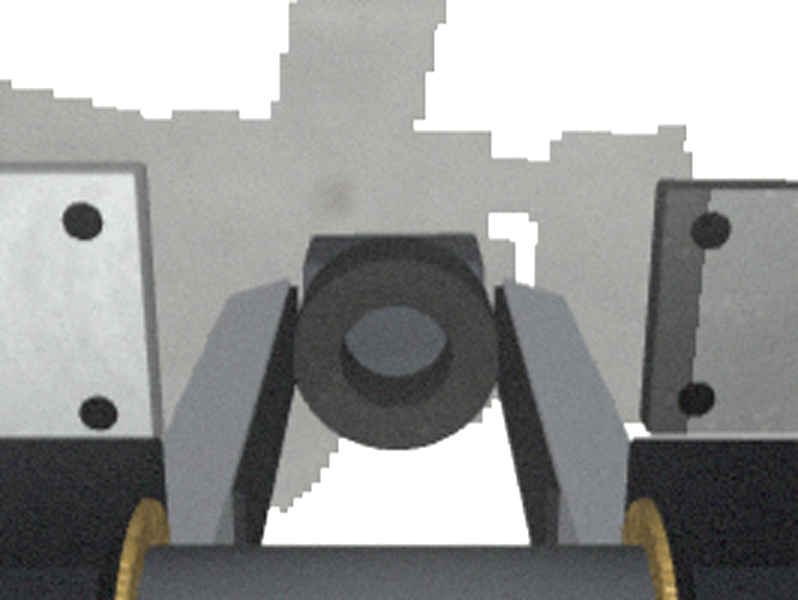

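```bash
python3 - <<'E'
from h import *
c=lambda u,o:o+(u+.5)/3-.5
z=.02
x,e=fitcyl('w8',.019,z+.014,dict(left=c(294,120),right=c(499,120),top=c(239,130),bot=c(449,130)),[.526,-.08],z); print(x,e)
P=np.array([px2w('w8',c(u,120),c(v,130),.02) for u,v in [(303,263),(484,263)]]);print(P,P.mean(0)+[.015,0,0])
P=np.array([px2w('w8',c(u,120),c(v,130),.0) for u,v in [(312,234),(476,234)]]);print(P,P.mean(0)+[.015,0,0])
E
```

```text
[ 0.527  -0.0775] [-0.6885  0.6887 -1.1242  1.2143]
[[ 0.5137 -0.0955  0.02  ]
 [ 0.5134 -0.0608  0.02  ]] [ 0.5285 -0.0781  0.02  ]
[[ 0.5143 -0.0954  0.    ]
 [ 0.5139 -0.0608  0.    ]] [ 0.5291 -0.0781  0.    ]
```

Request:
play_rows --commands '[[[0.0025,-0.0008,0.006],[0,0,0],1],[[0,0,0],[0,0,0],1],[[0,0,0],[0,0,0],1]]'

```text
time: 12.52
position: [0.5275, -0.0796, 0.0247]
tcp_rot: [-0.008, 1.572, 0.008]
wrist_force: [-0.9, 0.0, -0.4]
finger_gap: 0.0374
```

Request:
play_rows --commands '[[[0,0,-0.001],[0,0,0],1]]'

```text
time: 12.6
position: [0.5272, -0.0795, 0.0238]
tcp_rot: [-0.008, 1.572, 0.008]
wrist_force: [-0.1, -0.1, -0.1]
finger_gap: 0.0377
```

Request:
play_rows --commands '[[[0,0,-0.001],[0,0,0],1]]'

```text
time: 12.68
position: [0.527, -0.0795, 0.023]
tcp_rot: [-0.008, 1.573, 0.008]
wrist_force: [-0.0, 0.1, -0.0]
finger_gap: 0.0375
```

Request:
play_rows --commands '[[[0,0,-0.001],[0,0,0],1]]'

```text
time: 12.77
position: [0.527, -0.0795, 0.0226]
tcp_rot: [-0.008, 1.573, 0.008]
wrist_force: [-1.0, 0.9, 2.9]
finger_gap: 0.037
```

Request:
play_rows --commands '[[[0,0,0],[0,0,0],0],[[0,0,0],[0,0,0],-0.1],[[0,0,0],[0,0,0],-0.15],[[0,0,0],[0,0,0],-0.15],[[0,0,0.04],[0,0,0],-0.15],[[0,0,0.06],[0,0,0],-0.15],[[0,0,0.06],[0,0,0],-0.15],[[0,0,0.06],[0,0,0],-0.15]]'

```text
time: 13.43
position: [0.5267, -0.0794, 0.1559]
tcp_rot: [-0.008, 1.573, 0.009]
wrist_force: [0.0, -0.8, -0.4]
finger_gap: 0.0541
```

Request:
play_rows --commands '[[[0,0,0.06],[0,0,0],-1],[[0,0,0],[0,0,0],-1],[[0,0,0],[0,0,0],-1],[[0,0,0],[0,0,0],-1]]'

```text
time: 13.77
position: [0.5268, -0.0795, 0.1901]
tcp_rot: [-0.008, 1.573, 0.009]
wrist_force: [-0.3, -1.1, -0.3]
finger_gap: 0.0775
```

```bash
python3 - <<'E'
from h import *
snap('wrist','w9'); go([.5086,.134,.1],90.5)
K,T,im=load('w9');cv2.imwrite('pics/w9z.png',cv2.convertScaleAbs(cv2.resize(im[130:280,180:380],None,fx=4,fy=4,interpolation=cv2.INTER_CUBIC),alpha=1.6))
E
```

```text
pos [ 0.5263 -0.0793  0.1889] yaw 90.59965704453303 tip [-0.0046  0.0009 -1.    ] gap 0.08130859509885895 F [-0.1871 -0.9226 -1.2788] t 13.8167 j [-0.256   0.055   1.4376 -0.0003  1.6537 -1.8372]
n 6 shift share tot [-0.0294  0.3555 -0.1482] per [-0.0049  0.0593 -0.0247] rot share tot [-0.0011 -0.0059 -0.0022] per [-0.0002 -0.001  -0.0004]
```

View pics/w9z.png

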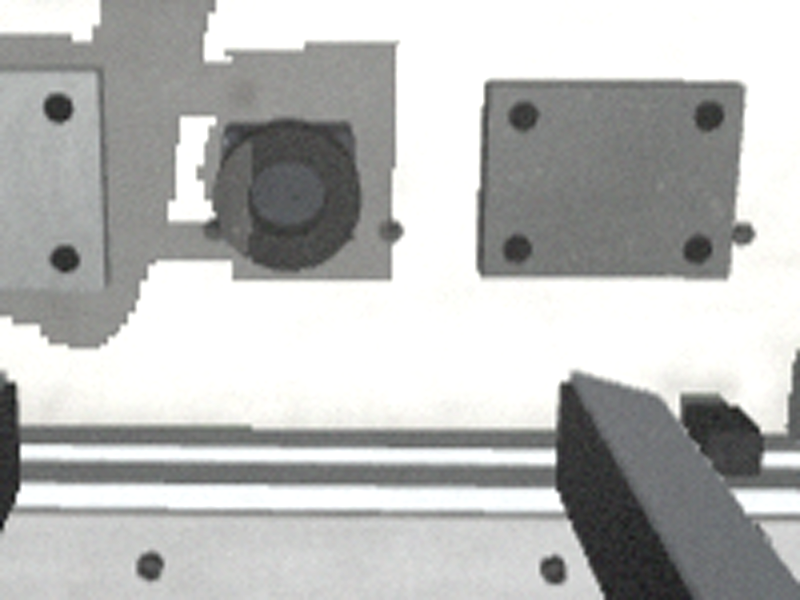

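```bash
python3 - <<'E'
from h import *
c=lambda u,o:o+(u+.5)/4-.5
x,e=fitcyl('w9',.019,.034,dict(left=c(214,180),right=c(361,180),top=c(119,130),bot=c(271,130)),[.526,-.08],.02); print(x,e)
P=np.array([px2w('w9',c(u,180),c(v,130),z) for u,v,z in [(223,138,.02),(355,138,.02),(223,122,0),(352,122,0)]]);print(P)
E
```

```text
[ 0.5281 -0.078 ] [-0.1186  0.1186 -0.1751  0.1822]
[[ 0.5146 -0.0951  0.02  ]
 [ 0.5142 -0.0603  0.02  ]
 [ 0.5137 -0.096   0.    ]
 [ 0.5133 -0.0601  0.    ]]
```

Request:
play_rows --commands '[[[-0.005,0.0593,0],[0,0,0],-1],[[-0.005,0.0593,0],[0,0,0],-1],[[-0.005,0.0593,0],[0,0,0],-1],[[-0.005,0.0593,0],[0,0,0],-1],[[-0.005,0.0593,-0.01],[0,0,0],-1],[[-0.005,0.0593,-0.03],[0,0,0],-1],[[0,0,-0.05],[0,0,0],-1],[[0,0,-0.05],[0,0,0],-1]]'

```text
time: 14.48
position: [0.508, 0.1361, 0.1044]
tcp_rot: [-0.012, 1.574, 0.012]
wrist_force: [0.5, -0.7, 0.3]
finger_gap: 0.0942
```

Request:
play_rows --commands '[[[0,0,0],[0,0,0],-1],[[0,0,0],[0,0,0],-1],[[0,0,0],[0,0,0],-1]]'

```text
time: 14.73
position: [0.5093, 0.1336, 0.107]
tcp_rot: [-0.008, 1.573, 0.008]
wrist_force: [0.2, 0.6, 0.7]
finger_gap: 0.0941
```

```bash
python3 - <<'E'
from h import *
snap('wrist','w10'); go([.5086,.134,.1],90.5)
K,T,im=load('w10');cv2.imwrite('pics/w10z.png',cv2.convertScaleAbs(cv2.resize(im[130:330,120:386],None,fx=3,fy=3,interpolation=cv2.INTER_CUBIC),alpha=1))
E
```

```text
pos [0.5102 0.1336 0.1083] yaw 90.5502715460559 tip [ 0.0005  0.0004 -1.    ] gap 0.09436221702922862 F [ 0.3456 -0.1832  1.0969] t 14.7833 j [ 0.1485  0.0764  1.5766  0.0003  1.488  -1.432 ]
n 1 shift share tot [-0.0026  0.0006 -0.0138] per [-0.0026  0.0006 -0.0138] rot share tot [-0.0005  0.0007 -0.0011] per [-0.0005  0.0007 -0.0011]
```

View pics/w10z.png

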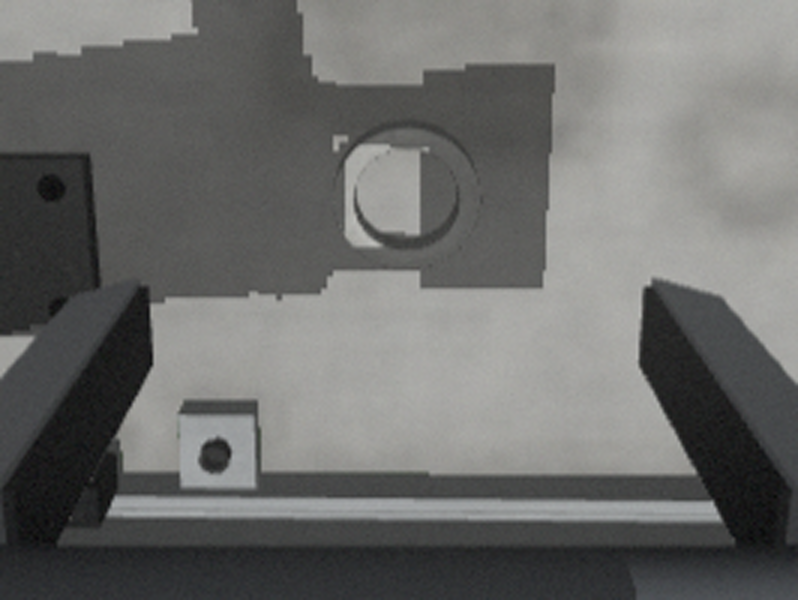

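```bash
python3 - <<'E'
from h import *
c=lambda u,o:o+(u+.5)/3-.5
x,e=fitcyl('w10',.021,.012,dict(left=c(334,120),right=c(481,120),top=c(121,130),bot=c(269,130)),[.51,.135]); print(x,e)
go([x[0],x[1]-.001,.0035],90.5)
E
```

```text
[0.5112 0.1385] [-0.1475  0.1475 -0.4415  0.4648]
pos [0.5102 0.1336 0.1083] yaw 90.5502715460559 tip [ 0.0005  0.0004 -1.    ] gap 0.09436221702922862 F [ 0.3456 -0.1832  1.0969] t 14.7833 j [ 0.1485  0.0764  1.5766  0.0003  1.488  -1.432 ]
n 3 shift share tot [ 0.0017  0.0064 -0.1746] per [ 0.0006  0.0021 -0.0582] rot share tot [-0.0005  0.0007 -0.0011] per [-0.0002  0.0002 -0.0004]
```

Request:
play_rows --commands '[[[0.001,0.006,-0.058],[0,0,0],-1],[[0,0,-0.058],[0,0,0],-1],[[0,0,-0.056],[0,0,0],-1],[[0,0,0],[0,0,0],-1],[[0,0,0],[0,0,0],0.2],[[0,0,0],[0,0,0],0.2],[[0,0,0],[0,0,0],1],[[0,0,0],[0,0,0],1]]'

```text
time: 15.45
position: [0.5109, 0.1376, 0.0055]
tcp_rot: [-0.008, 1.57, 0.008]
wrist_force: [0.7, -0.6, 0.0]
finger_gap: 0.0706
```

Request:
play_rows --commands '[[[0,0,0],[0,0,0],1],[[0,0,0],[0,0,0],1],[[0,0,0],[0,0,0],1],[[0,0,0],[0,0,0],1],[[0,0,0],[0,0,0],1],[[0,0,0],[0,0,0],1]]'

```text
time: 15.95
position: [0.5097, 0.1375, 0.0037]
tcp_rot: [-0.008, 1.572, 0.008]
wrist_force: [-0.1, -1.1, 0.8]
finger_gap: 0.0415
```

Request:
play_rows --commands '[[[0,0,0.03],[0,0,0],1],[[0,0,0.05],[0,0,0],1],[[0,0,0.06],[0,0,0],1],[[0,0,0.06],[0,0,0],1],[[0.0035,-0.057,0],[0,0,0],1],[[0.0035,-0.057,0],[0,0,0],1],[[0.0035,-0.057,0],[0,0,0],1],[[0.0035,-0.057,0],[0,0,0],1]]'

```text
time: 16.62
position: [0.5181, -0.0004, 0.1238]
tcp_rot: [-0.009, 1.572, 0.009]
wrist_force: [0.1, -0.3, -0.7]
finger_gap: 0.0412
```

Request:
play_rows --commands '[[[0.0035,-0.057,0],[0,0,0],1],[[0.0035,-0.057,0],[0,0,0],1],[[0.0035,-0.057,0],[0,0,0],1],[[0.0035,-0.057,0],[0,0,0],1],[[0.004,-0.056,0],[0,0,0],1],[[0,0,0],[0,0,0],1],[[0,0,0],[0,0,0],1],[[0,0,0],[0,0,0],1]]'

```text
time: 17.28
position: [0.5287, -0.1692, 0.1232]
tcp_rot: [-0.007, 1.573, 0.009]
wrist_force: [-0.4, -0.1, -0.8]
finger_gap: 0.0415
```

```bash
python3 - <<'E'
from h import *
snap('wrist','w11'); go([.5297,-.1697,.02],90.5)
K,T,im=load('w11');cv2.imwrite('pics/w11z.png',cv2.convertScaleAbs(cv2.resize(im[130:330,120:386],None,fx=3,fy=3,interpolation=cv2.INTER_CUBIC),alpha=1.3))
E
```

```text
pos [ 0.5288 -0.1686  0.1233] yaw 90.64717272689442 tip [-0.0022  0.001  -1.    ] gap 0.041337476432836404 F [0.1615 0.3964 0.0733] t 17.3333 j [-0.4109  0.1304  1.4869  0.      1.5266 -1.993 ]
n 3 shift share tot [ 0.0015 -0.0018 -0.1722] per [ 0.0005 -0.0006 -0.0574] rot share tot [-0.0012 -0.0028 -0.0033] per [-0.0004 -0.0009 -0.0011]
```

View pics/w11z.png

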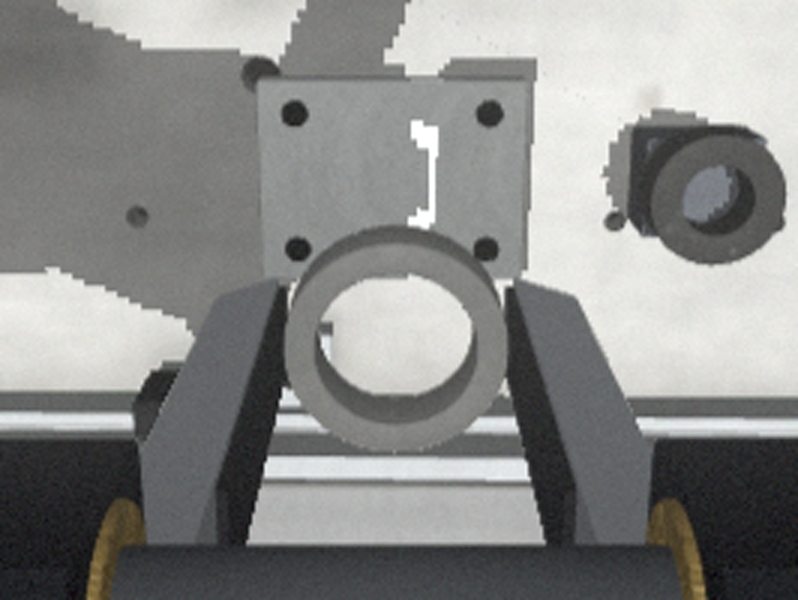

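```bash
python3 - <<'E'
from h import *
c=lambda u,o:o+(u+.5)/3-.5
s,R=st(); z=s['position'][2]-.0035
x,e=fitcyl('w11',.021,z+.012,dict(left=c(284,120),right=c(508,120),top=c(226,130),bot=c(452,130)),[.51,-.17],z); print(x,e,x-s['position'][:2])
E
```

```text
[ 0.5302 -0.1677] [-0.6205  0.6218 -0.6425  0.7244] [0.0014 0.0009]
```

Request:
play_rows --commands '[[[0,-0.0015,-0.058],[0,0,-0.003],1],[[0,0,-0.058],[0,0,0],1],[[0,0,-0.05],[0,0,0],1],[[0,0,0],[0,0,0],1],[[0,0,0],[0,0,0],1],[[0,0,0],[0,0,0],1]]'

```text
time: 17.83
position: [0.5303, -0.1701, 0.0259]
tcp_rot: [-0.008, 1.57, 0.007]
wrist_force: [0.6, -0.0, 0.4]
finger_gap: 0.0415
```

Request:
play_rows --commands '[[[0,0,-0.003],[0,0,0],1],[[0,0,0],[0,0,0],1]]'

```text
time: 18.0
position: [0.5307, -0.171, 0.0247]
tcp_rot: [-0.008, 1.568, 0.005]
wrist_force: [0.1, 0.2, -1.4]
finger_gap: 0.0414
```

```bash
python3 - <<'E'
from h import *
snap('wrist','w12'); go([.5287,-.1697,.0135],90.5)
K,T,im=load('w12');cv2.imwrite('pics/w12z.png',cv2.convertScaleAbs(cv2.resize(im[130:330,120:386],None,fx=3,fy=3,interpolation=cv2.INTER_CUBIC),alpha=1.3))
E
```

```text
pos [ 0.5304 -0.171   0.0244] yaw 90.48002661707045 tip [ 0.002  -0.0015 -1.    ] gap 0.041802822439055254 F [-0.367   0.6075 -0.3142] t 18.05 j [-0.4133  0.2068  1.6049 -0.0006  1.3275 -1.9923]
n 1 shift share tot [-0.0028  0.0022 -0.0182] per [-0.0028  0.0022 -0.0182] rot share tot [0.0019 0.0026 0.0004] per [0.0019 0.0026 0.0004]
```

View pics/w12z.png

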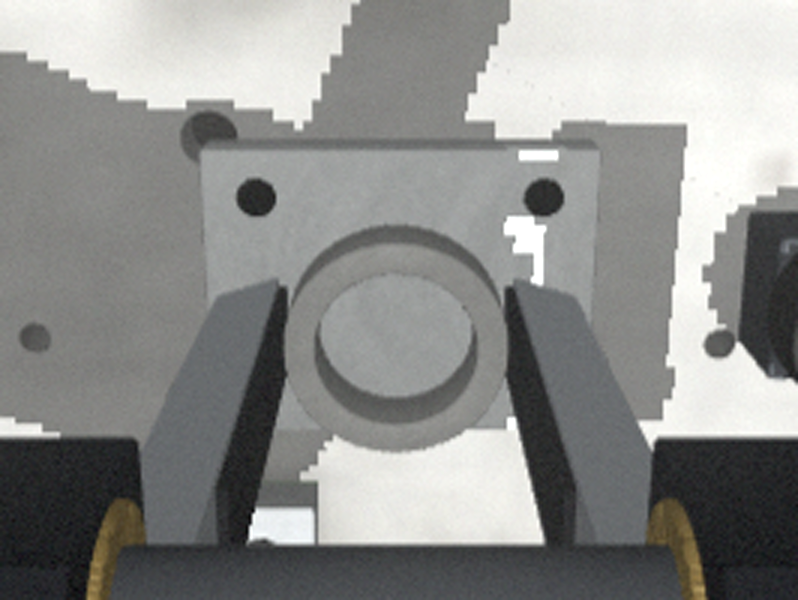

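```bash
python3 - <<'E'
from h import *
c=lambda u,o:o+(u+.5)/3-.5
s,R=st(); z=s['position'][2]-.0035
x,e=fitcyl('w12',.021,z+.012,dict(left=c(284,120),right=c(508,120),top=c(225,130),bot=c(452,130)),[.51,-.17],z); print(x,e,x-s['position'][:2])
P=np.array([px2w('w12',c(u,120),c(v,130),.01) for u,v in [(256,197),(544,197),(201,151),(599,150)]]);print(P)
E
```

```text
[ 0.5323 -0.1695] [-0.5194  0.5193 -0.3611  0.4202] [0.0019 0.0015]
[[ 0.5093 -0.1979  0.01  ]
 [ 0.5088 -0.14    0.01  ]
 [ 0.4999 -0.2085  0.01  ]
 [ 0.499  -0.1296  0.01  ]]
```

Request:
play_rows --commands '[[[-0.003,0.0015,-0.01],[0,0,0],1],[[0,0,0],[0,0,0],1],[[0,0,-0.003],[0,0,0],1],[[0,0,0],[0,0,0],1]]'

```text
time: 18.38
position: [0.5268, -0.1696, 0.014]
tcp_rot: [-0.006, 1.573, 0.007]
wrist_force: [0.1, 1.4, -1.6]
finger_gap: 0.0412
```

Request:
play_rows --commands '[[[0,0,-0.0015],[0,0,0],1]]'

```text
time: 18.47
position: [0.5271, -0.1697, 0.0137]
tcp_rot: [-0.006, 1.573, 0.006]
wrist_force: [-2.4, 1.0, 5.8]
finger_gap: 0.0414
```

Request:
play_rows --commands '[[[0,0,-0.001],[0,0,0],1]]'

```text
time: 18.55
position: [0.5271, -0.1697, 0.0136]
tcp_rot: [-0.006, 1.573, 0.006]
wrist_force: [-3.0, 1.3, 7.2]
finger_gap: 0.0412
```

Request:
play_rows --commands '[[[0,0,-0.001],[0,0,0],1]]'

```text
time: 18.63
position: [0.5271, -0.1697, 0.0136]
tcp_rot: [-0.006, 1.573, 0.006]
wrist_force: [-3.5, 1.2, 9.1]
finger_gap: 0.0418
```

Request:
play_rows --commands '[[[0.0025,-0.0005,0.007],[0,0,0],1],[[0,0,0],[0,0,0],1],[[0,0,0],[0,0,0],1]]'

```text
time: 18.88
position: [0.5291, -0.1701, 0.0167]
tcp_rot: [-0.007, 1.571, 0.006]
wrist_force: [-0.6, 0.1, -1.5]
finger_gap: 0.0413
```

Request:
play_rows --commands '[[[0,0,-0.001],[0,0,0],1]]'

```text
time: 18.97
position: [0.5287, -0.17, 0.0158]
tcp_rot: [-0.006, 1.572, 0.006]
wrist_force: [0.0, -0.4, -1.4]
finger_gap: 0.0416
```

```bash
python3 - <<'E'
from h import *
snap('wrist','w13'); go([.5287,-.1697,.0135],90.5)
K,T,im=load('w13');cv2.imwrite('pics/w13z.png',cv2.convertScaleAbs(cv2.resize(im[130:330,120:386],None,fx=3,fy=3,interpolation=cv2.INTER_CUBIC),alpha=1.3))
E
```

```text
pos [ 0.5285 -0.1699  0.0154] yaw 90.46598298062918 tip [-0.002   0.0003 -1.    ] gap 0.04145679178870808 F [ 0.5911 -0.8354 -0.4471] t 19.0167 j [-0.4128  0.2145  1.6151 -0.0005  1.314  -1.9916]
n 1 shift share tot [ 0.0003  0.0003 -0.0032] per [ 0.0003  0.0003 -0.0032] rot share tot [-0.0004 -0.0026  0.0008] per [-0.0004 -0.0026  0.0008]
```

View pics/w13z.png

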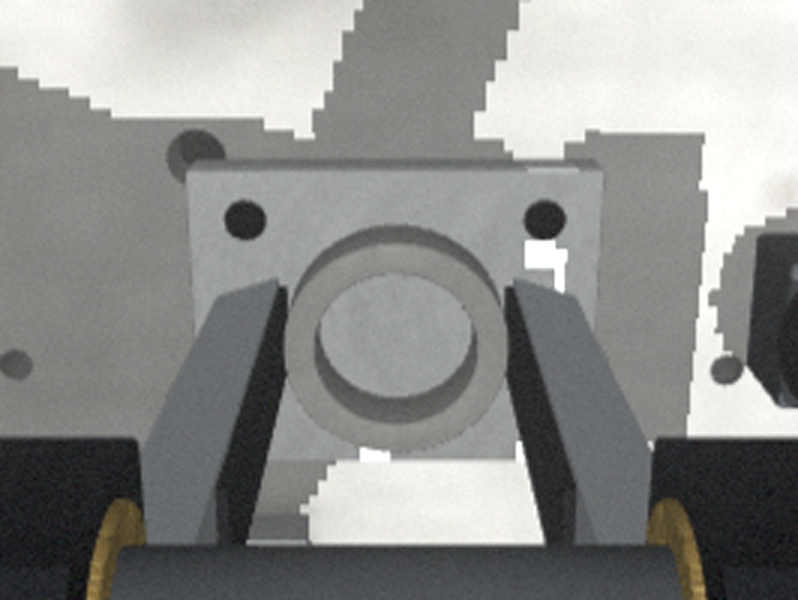

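Request:
play_rows --commands '[[[0,0,-0.0015],[0,0,0],1],[[0,0,0],[0,0,0],1]]'

```text
time: 19.18
position: [0.5283, -0.1699, 0.0145]
tcp_rot: [-0.006, 1.573, 0.007]
wrist_force: [0.2, 0.6, -0.9]
finger_gap: 0.0412
```

Request:
play_rows --commands '[[[0,0,-0.001],[0,0,0],1]]'

```text
time: 19.27
position: [0.5286, -0.17, 0.0142]
tcp_rot: [-0.006, 1.573, 0.006]
wrist_force: [0.4, -0.7, -0.6]
finger_gap: 0.0417
```

Request:
play_rows --commands '[[[0,0,-0.001],[0,0,0],1]]'

```text
time: 19.35
position: [0.5286, -0.1699, 0.0137]
tcp_rot: [-0.006, 1.572, 0.007]
wrist_force: [-0.8, 1.1, 3.7]
finger_gap: 0.0417
```

Request:
play_rows --commands '[[[0,0,0],[0,0,0],0],[[0,0,0],[0,0,0],-0.1],[[0,0,0],[0,0,0],-0.15],[[0,0,0],[0,0,0],-0.15],[[0,0,0.04],[0,0,0],-0.15],[[0,0,0.06],[0,0,0],-0.15],[[0,0,0.06],[0,0,0],-0.15],[[0,0,0.06],[0,0,0],-0.15]]'

```text
time: 20.02
position: [0.5282, -0.1697, 0.1469]
tcp_rot: [-0.006, 1.573, 0.007]
wrist_force: [0.6, -0.9, -0.1]
finger_gap: 0.054
```

Request:
play_rows --commands '[[[0,0,0.06],[0,0,0],-1],[[0,0,0],[0,0,0],-1],[[0,0,0],[0,0,0],-1],[[0,0,0],[0,0,0],-1]]'

```text
time: 20.35
position: [0.5283, -0.1698, 0.1811]
tcp_rot: [-0.006, 1.573, 0.007]
wrist_force: [0.0, 0.1, -1.0]
finger_gap: 0.0771
```

```bash
python3 - <<'E'
from h import *
snap('wrist','w14'); go([.425,-.312,.12],90.5)
K,T,im=load('w14');cv2.imwrite('pics/w14z.png',cv2.convertScaleAbs(cv2.resize(im[130:280,180:380],None,fx=4,fy=4,interpolation=cv2.INTER_CUBIC),alpha=1.3))
E
```

```text
pos [ 0.5278 -0.1696  0.1799] yaw 90.46256191436724 tip [-0.0045  0.0014 -1.    ] gap 0.08113252414749954 F [ 0.6739 -0.302  -0.6062] t 20.4 j [-0.4128  0.1069  1.3998 -0.0005  1.6396 -1.9918]
n 5 shift share tot [-0.1713 -0.2374 -0.0998] per [-0.0343 -0.0475 -0.02  ] rot share tot [-0.0018 -0.0058  0.0008] per [-0.0004 -0.0012  0.0002]
```

View pics/w14z.png

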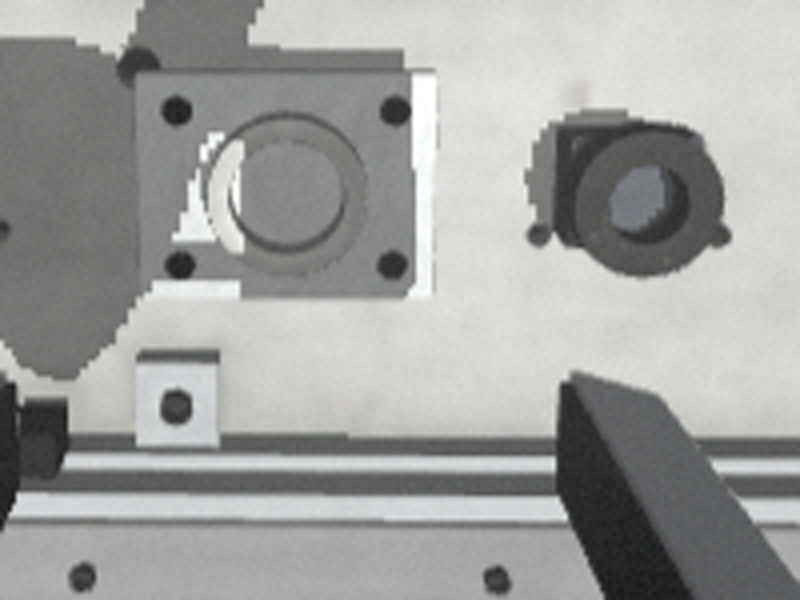

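Request:
play_rows --commands '[[[-0.034,-0.047,0],[0,0,0],-1],[[-0.034,-0.047,0],[0,0,0],-1],[[-0.034,-0.047,-0.02],[0,0,0],-1],[[-0.034,-0.047,-0.03],[0,0,0],-1],[[-0.034,-0.047,-0.04],[0,0,0],-1],[[0,0,0],[0,0,0],-1],[[0,0,0],[0,0,0],-1],[[0,0,0],[0,0,0],-1]]'

```text
time: 21.07
position: [0.4265, -0.3098, 0.1267]
tcp_rot: [-0.004, 1.574, 0.008]
wrist_force: [-0.0, -0.2, 0.2]
finger_gap: 0.094
```

```bash
python3 - <<'E'
from h import *
snap('wrist','w15'); go([.425,-.312,.12],90.5)
K,T,im=load('w15');cv2.imwrite('pics/w15z.png',cv2.convertScaleAbs(cv2.resize(im[130:330,120:386],None,fx=3,fy=3,interpolation=cv2.INTER_CUBIC),alpha=1.1))
E
```

```text
pos [ 0.4274 -0.3098  0.1278] yaw 90.510383742218 tip [-0.0018  0.0012 -1.    ] gap 0.09412905338767752 F [ 0.4745 -0.053  -0.4964] t 21.1167 j [-0.7344  0.0681  1.5458 -0.0004  1.5298 -2.3141]
n 1 shift share tot [-0.004  -0.0037 -0.0129] per [-0.004  -0.0037 -0.0129] rot share tot [-0.0015 -0.0024 -0.0002] per [-0.0015 -0.0024 -0.0002]
```

View pics/w15z.png

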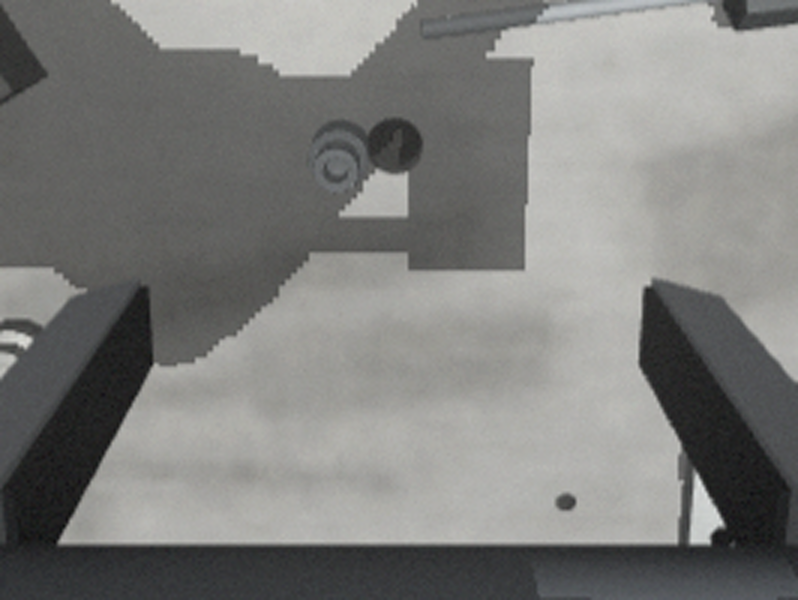

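```bash
python3 - <<'E'
from h import *
c=lambda u,o:o+(u+.5)/3-.5
print(px2w('w15',c(336,120),c(168,130),.03))
x,e=fitcyl('w15',.009,.015,dict(left=c(309,120),right=c(369,120),top=c(119,130)),[.41,-.32]); print(x,e)
go([x[0],x[1],.1],90.5)
E
```

```text
[ 0.4193 -0.325   0.03  ]
[ 0.4201 -0.3251] [-0.2493  0.2614  0.0042]
pos [ 0.4274 -0.3098  0.1278] yaw 90.510383742218 tip [-0.0018  0.0012 -1.    ] gap 0.09412905338767752 F [ 0.4745 -0.053  -0.4964] t 21.1167 j [-0.7344  0.0681  1.5458 -0.0004  1.5298 -2.3141]
n 1 shift share tot [-0.0121 -0.0255 -0.0463] per [-0.0121 -0.0255 -0.0463] rot share tot [-0.0015 -0.0024 -0.0002] per [-0.0015 -0.0024 -0.0002]
```

Request:
play_rows --commands '[[[-0.013,-0.027,0],[0,0,0],-1],[[0,0,0],[0,0,0],-1],[[0,0,-0.06],[0,0,0],-1],[[0,0,-0.06],[0,0,0],-1],[[0,0,0],[0,0,0],-1],[[0,0,0],[0,0,0],-1]]'

```text
time: 21.62
position: [0.4187, -0.3246, 0.0548]
tcp_rot: [-0.005, 1.576, 0.011]
wrist_force: [-0.5, -0.0, 0.8]
finger_gap: 0.0939
```

```bash
python3 - <<'E'
from h import *
snap('wrist','w16'); go([.4198,-.326,.0045],90.5)
K,T,im=load('w16');cv2.imwrite('pics/w16z.png',cv2.convertScaleAbs(cv2.resize(im[130:330,120:386],None,fx=3,fy=3,interpolation=cv2.INTER_CUBIC),alpha=1.3))
E
```

```text
pos [ 0.42   -0.3261  0.0571] yaw 90.54179906578209 tip [-0.0012  0.0001 -1.    ] gap 0.09385236415004984 F [ 0.7005 -0.0513  1.1046] t 21.6667 j [-0.7663  0.1253  1.6293 -0.0008  1.3879 -2.3464]
n 2 shift share tot [-0.0004  0.0002 -0.0877] per [-0.0002  0.0001 -0.0438] rot share tot [-0.0001 -0.0015 -0.0009] per [-0.0001 -0.0007 -0.0005]
```

View pics/w16z.png

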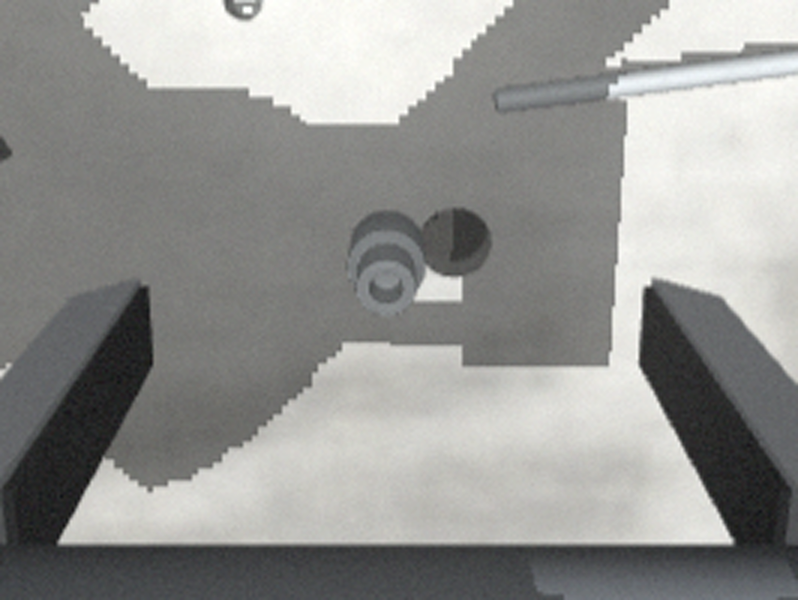

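```bash
python3 - <<'E'
from h import *
c=lambda u,o:o+(u+.5)/3-.5
print(px2w('w16',c(387,120),c(286,130),.03))
x,e=fitcyl('w16',.009,.015,dict(left=c(347,120),right=c(426,120),top=c(209,130)),[.41,-.32]); print(x,e)
E
```

```text
[ 0.4198 -0.325   0.03  ]
[ 0.4202 -0.3251] [ 0.1753 -0.1755 -0.0038]
```

```bash
python3 - <<'E'
from h import *
s,R=st(); print(s['position'],s['time'])
for f in ('w5','w15','w16'):
    K,T,im=load(f); print(f,T[:3,3],w2px(f,s['position'])); print(T[:3,:3])
E
```

```text
[ 0.42   -0.3261  0.0571] 21.6667
w5 [ 0.4793 -0.3378  0.2826] [[271.6324  -3.3535]]
[[-0.0077 -0.9636 -0.2671]
 [ 1.     -0.0073 -0.0023]
 [ 0.0003 -0.2672  0.9637]]
w15 [ 0.3505 -0.3096  0.3068] [[228.359  195.0693]]
[[-0.0075 -0.966  -0.2586]
 [ 1.     -0.0063 -0.0053]
 [ 0.0035 -0.2586  0.966 ]]
w16 [ 0.3429 -0.3247  0.235 ] [[246.4575 242.0814]]
[[-0.0095 -0.9663 -0.2573]
 [ 0.9999 -0.008  -0.0068]
 [ 0.0045 -0.2573  0.9663]]
```

Request:
play_rows --commands '[[[0,-0.0028,-0.04],[0,0,0],-1],[[0,0,-0.047],[0,0,0],-1],[[0,0,0],[0,0,0],0],[[0,0,0],[0,0,0],0.2],[[0,0,0],[0,0,0],0.4],[[0,0,0],[0,0,0],0.4],[[0,0,0],[0,0,0],0.4],[[0,0,0],[0,0,0],0.4]]'

```text
time: 22.33
position: [0.42, -0.3292, 0.0056]
tcp_rot: [-0.008, 1.57, 0.005]
wrist_force: [-0.3, -0.6, 0.1]
finger_gap: 0.0573
```

Request:
play_rows --commands '[[[0,0,0],[0,0,0],0.45],[[0,0,0],[0,0,0],0.5],[[0,0,0],[0,0,0],0.55],[[0,0,0],[0,0,0],0.6],[[0,0,0],[0,0,0],0.7],[[0,0,0],[0,0,0],1],[[0,0,0],[0,0,0],1],[[0,0,0],[0,0,0],1]]'

```text
time: 23.0
position: [0.4191, -0.3283, 0.0038]
tcp_rot: [-0.006, 1.573, 0.007]
wrist_force: [-0.5, 0.1, 0.4]
finger_gap: 0.0172
```

```bash
python3 - <<'E'
from h import *
snap('wrist','w17'); go([.4591,-.0785,.0045],90.5)
K,T,im=load('w17');cv2.imwrite('pics/w17z.png',cv2.convertScaleAbs(cv2.resize(im[130:330,120:386],None,fx=3,fy=3,interpolation=cv2.INTER_CUBIC),alpha=1.3))
E
```

```text
pos [ 0.4191 -0.3283  0.0039] yaw 90.46817409284165 tip [-0.0018  0.0004 -1.    ] gap 0.017504871456184363 F [-0.5935 -0.1541 -0.6019] t 23.05 j [-0.7704  0.1792  1.6827 -0.001   1.2812 -2.3491]
n 7 shift share tot [0.0667 0.4163 0.0011] per [0.0095 0.0595 0.0002] rot share tot [-0.0005 -0.0023  0.0007] per [-0.0001 -0.0003  0.0001]
```

View pics/w17z.png

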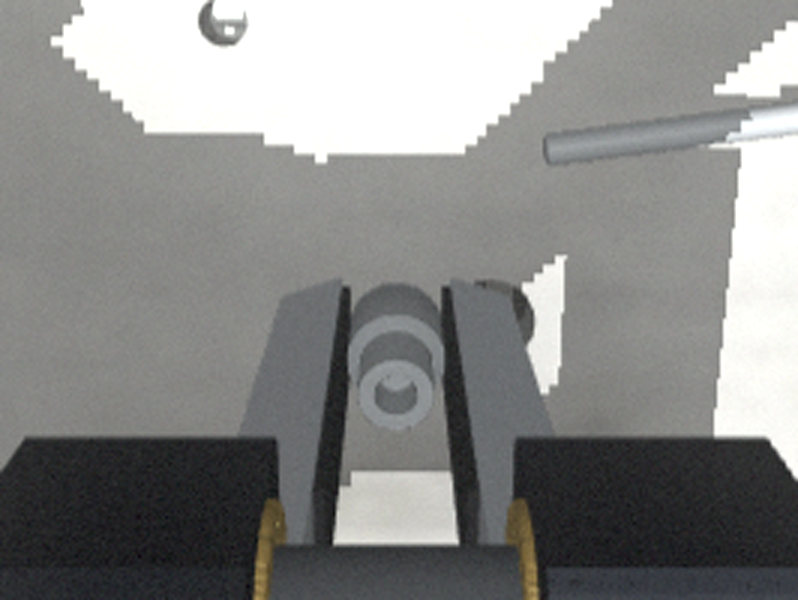

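Request:
play_rows --commands '[[[0,0,0.03],[0,0,0],1],[[0,0,0.06],[0,0,0],1],[[0,0,0.06],[0,0,0],1],[[0.0094,0.0591,0],[0,0,0],1],[[0.0094,0.0591,0],[0,0,0],1],[[0.0094,0.0591,0],[0,0,0],1],[[0.0094,0.0591,0],[0,0,0],1],[[0.0094,0.0591,0],[0,0,0],1]]'

```text
time: 23.72
position: [0.4472, -0.1497, 0.094]
tcp_rot: [-0.006, 1.572, 0.006]
wrist_force: [0.7, -0.5, -0.8]
finger_gap: 0.0175
```

Request:
play_rows --commands '[[[0.0094,0.0591,0],[0,0,0],1],[[0.0094,0.0591,0],[0,0,0],1],[[0,0,0],[0,0,0],1],[[0,0,0],[0,0,0],1],[[0,0,-0.06],[0,0,0],1],[[0,0,-0.06],[0,0,0],1],[[0,0,0],[0,0,0],1],[[0,0,0],[0,0,0],1]]'

```text
time: 24.38
position: [0.4565, -0.0809, 0.0202]
tcp_rot: [-0.004, 1.578, 0.006]
wrist_force: [0.4, -0.1, 0.6]
finger_gap: 0.0174
```

```bash
python3 - <<'E'
from h import *
snap('wrist','w18'); go([.4587,-.08,.0045],90.5)
K,T,im=load('w18');cv2.imwrite('pics/w18z.png',cv2.convertScaleAbs(cv2.resize(im[130:330,120:386],None,fx=3,fy=3,interpolation=cv2.INTER_CUBIC),alpha=1.3))
E
```

```text
pos [ 0.4585 -0.0813  0.0224] yaw 90.37113805976556 tip [-0.0023 -0.0001 -1.    ] gap 0.01720649866514663 F [0.6504 0.0914 0.2359] t 24.4333 j [-0.2968  0.0162  1.8206 -0.0008  1.307  -1.8739]
n 1 shift share tot [ 0.0003  0.0022 -0.0298] per [ 0.0003  0.0022 -0.0298] rot share tot [ 0.0001 -0.0029  0.0029] per [ 0.0001 -0.0029  0.0029]
```

View pics/w18z.png

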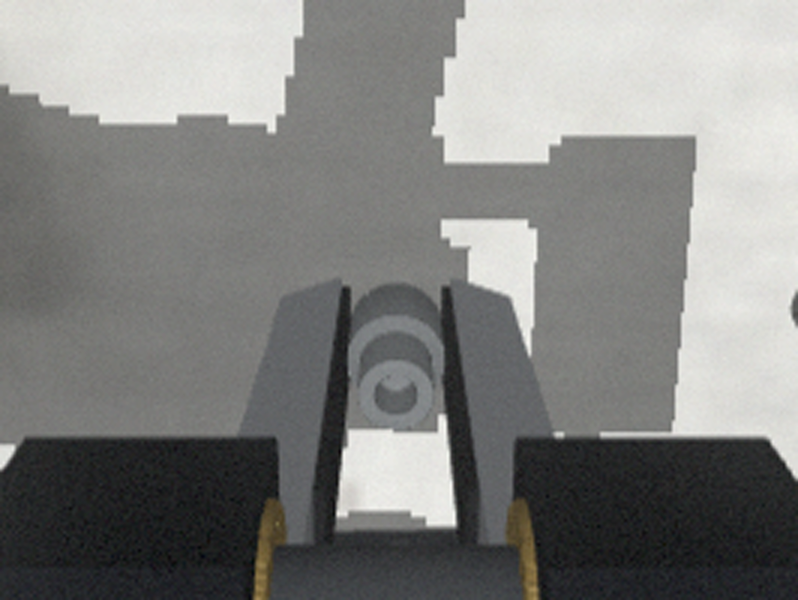

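```bash
python3 - <<'E'
from h import *
c=lambda u,o:o+(u+.5)/3-.5
for f,p,z in (('w17',[.4191,-.3283],0.),('w18',[.4582,-.0812],.0185)):
    x=px2w(f,c(396,120),c(394,130),.03+z); print(f,x, x[:2]-p)
    y,e=fitcyl(f,.009,.015+z,dict(left=c(348,120),right=c(445,120),top=c(282,130)),p,z); print(y-p,e)
E
```

```text
w17 [ 0.4202 -0.3269  0.03  ] [0.0011 0.0014]
[0.0014 0.0015] [-0.3111  0.3112  0.009 ]
w18 [ 0.4567 -0.0795  0.0485] [-0.0015  0.0017]
[-0.0011  0.0018] [-0.5213  0.5214  0.015 ]
```

Request:
play_rows --commands '[[[0,0.0015,-0.015],[0,0,0],1],[[0,0,-0.008],[0,0,0],1],[[0,0,0],[0,0,0],1],[[0,0,0],[0,0,0],1]]'

```text
time: 24.77
position: [0.459, -0.0795, 0.0087]
tcp_rot: [-0.006, 1.572, 0.006]
wrist_force: [0.3, 0.2, -0.2]
finger_gap: 0.0175
```

Request:
play_rows --commands '[[[0,0,0],[0,0,0],1],[[0,0,0],[0,0,0],1]]'

```text
time: 24.93
position: [0.4591, -0.0794, 0.0087]
tcp_rot: [-0.007, 1.571, 0.006]
wrist_force: [0.6, -0.7, -0.6]
finger_gap: 0.0174
```

Request:
play_rows --commands '[[[0,0,0],[0,0,0],1]]'

```text
time: 25.02
position: [0.459, -0.0794, 0.0086]
tcp_rot: [-0.007, 1.572, 0.006]
wrist_force: [-1.1, 0.7, -1.1]
finger_gap: 0.0177
```

Request:
play_rows --commands '[[[-0.0015,-0.001,-0.004],[0,0,0],1],[[0,0,0],[0,0,0],1]]'

```text
time: 25.18
position: [0.4574, -0.0799, 0.0054]
tcp_rot: [-0.006, 1.573, 0.007]
wrist_force: [-0.6, 0.5, -0.9]
finger_gap: 0.0175
```

Request:
play_rows --commands '[[[0,0,-0.0015],[0,0,0],1]]'

```text
time: 25.27
position: [0.4576, -0.0799, 0.0048]
tcp_rot: [-0.006, 1.572, 0.006]
wrist_force: [-0.2, -0.4, -1.4]
finger_gap: 0.0174
```

Request:
play_rows --commands '[[[0,0,-0.001],[0,0,0],1]]'

```text
time: 25.35
position: [0.4576, -0.0799, 0.0041]
tcp_rot: [-0.006, 1.573, 0.007]
wrist_force: [-0.5, -0.8, -0.6]
finger_gap: 0.017
```

Request:
play_rows --commands '[[[0,0,-0.001],[0,0,0],1]]'

```text
time: 25.43
position: [0.4577, -0.0799, 0.0038]
tcp_rot: [-0.006, 1.573, 0.007]
wrist_force: [-0.8, 0.4, 3.9]
finger_gap: 0.0177
```

Position is on target and touching. Release gently, rise, and move back to view everything.

Request:
play_rows --commands '[[[0,0,0],[0,0,0],0.5],[[0,0,0],[0,0,0],0.3],[[0,0,0],[0,0,0],0.2],[[0,0,0],[0,0,0],0.1],[[0,0,0],[0,0,0],0.1],[[0,0,0.03],[0,0,0],0.1],[[0,0,0.05],[0,0,0],0.1],[[0,0,0.06],[0,0,0],0.1]]'

```text
time: 26.1
position: [0.4556, -0.0793, 0.0861]
tcp_rot: [-0.005, 1.578, 0.008]
wrist_force: [1.1, -0.6, -0.0]
finger_gap: 0.0425
```

Request:
play_rows --commands '[[[0,0,0.06],[0,0,0],-0.5],[[0,0,0.06],[0,0,0],-1],[[0.06,0,0.03],[0,0,0],-1],[[0.05,0,0],[0,0,0],-1],[[0,0,0],[0,0,0],-1],[[0,0,0],[0,0,0],-1],[[0,0,0],[0,0,0],-1],[[0,0,0],[0,0,0],-1]]'

```text
time: 26.77
position: [0.5225, -0.0798, 0.1769]
tcp_rot: [-0.006, 1.574, 0.007]
wrist_force: [0.3, -0.9, 0.6]
finger_gap: 0.0918
```

```bash
python3 - <<'E'
from h import *
snap('wrist','w19'); go([.4587,-.08,.0045],90.5)
K,T,im=load('w19');cv2.imwrite('pics/w19z.png',cv2.convertScaleAbs(cv2.resize(im[80:280,120:386],None,fx=3,fy=3,interpolation=cv2.INTER_CUBIC),alpha=1.3))
E
```

```text
pos [ 0.5225 -0.0798  0.1771] yaw 90.45225142578218 tip [-0.003   0.0004 -1.    ] gap 0.09315544143072758 F [-0.1777  0.3067 -0.3404] t 26.8167 j [-0.2586  0.0492  1.4671 -0.0004  1.6283 -1.8373]
n 5 shift share tot [-0.1064 -0.0003 -0.2877] per [-0.0213 -0.0001 -0.0575] rot share tot [-0.0005 -0.0038  0.0011] per [-0.0001 -0.0008  0.0002]
```

View pics/w19z.png

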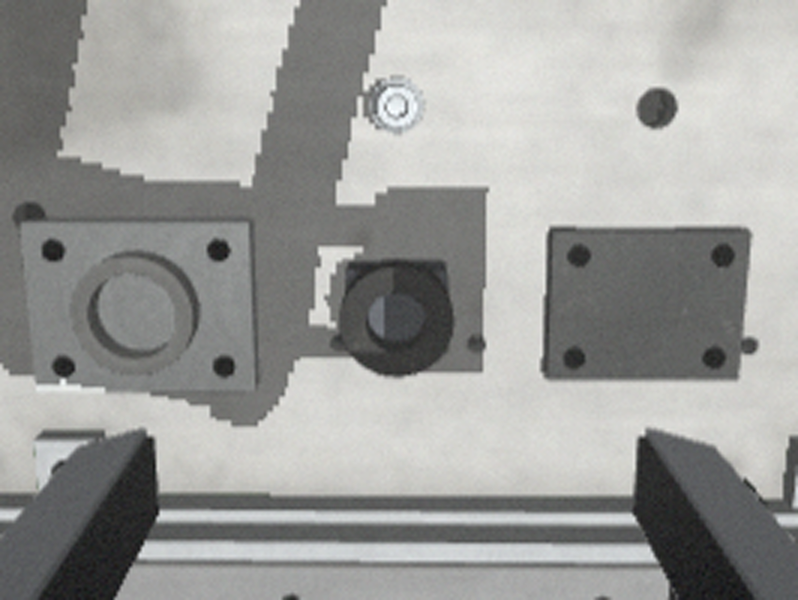

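```bash
cat > m19.py <<'E'
from h import *
import sys
K,T,im=load('w19'); g=cv2.cvtColor(im,cv2.COLOR_BGR2GRAY).astype(float)
U=lambda u:120+(u+.5)/3-.5
V=lambda v:80+(v+.5)/3-.5
def cen(u,v,w=4):
    u,v=U(u),V(v)
    for _ in range(4):
        a,b=int(round(u)),int(round(v)); p=g[b-w:b+w+1,a-w:a+w+1]; wt=np.clip(np.percentile(p,70)-8-p,0,None)
        yy,xx=np.mgrid[b-w:b+w+1,a-w:a+w+1]; u,v=(wt*xx).sum()/wt.sum(),(wt*yy).sum()/wt.sum()
    return u,v
l=np.mean([px2w('w19',*cen(*q),.01) for q in [(52,250),(218,250),(63,367),(223,367)]],0)
d=np.mean([px2w('w19',*cen(*q),.008) for q in [(578,255),(722,255),(574,357),(713,357)]],0)
e=(d-l)[:2]; n=e/np.linalg.norm(e); mid=((l+d)/2)[:2]; xa=np.array([n[1],-n[0]])
F=lambda p:np.array([(p-mid)@xa,(p-mid)@n])*1000
print('light',l,'dark',d,np.linalg.norm(e),np.degrees(np.arctan2(e[1],e[0])),'mid',mid)
c,_=fitcyl('w19',.019,.034,dict(left=U(339),right=U(454),top=V(259),bot=V(377)),mid,.02); print('collar rel mid (x,y mm)',F(c),_)
b,_=fitcyl('w19',.009,.015,dict(left=U(369),right=U(426)),mid-[.07,0]) ; 
t=px2w('w19',U(397),V(106),.03)[:2]; print('bush top',F(t),'bush foot y',F(b))
B=np.array([px2w('w19',U(u),V(v),z)[:2] for u,v,z in [(346,262,0),(446,262,0)]]); print('block near bottom edge',[F(p) for p in B])
R_,_=fitcyl('w19',.021,.022,dict(left=U(70),right=U(200),bot=V(378)),l[:2],.01); print('ring-light',F(R_)-F(l[:2]),_)
E
python3 m19.py
```

```text
light [ 0.5299 -0.1689  0.01  ] dark [0.5284 0.0115 0.008 ] 0.18032902224641123 90.48444936214366 mid [ 0.5292 -0.0787]
collar rel mid (x,y mm) [-1.0022  0.7953] [ 0.0295 -0.0295 -0.2016  0.2049]
bush top [-70.8345   0.991 ] bush foot y [-131.1708    1.2065]
block near bottom edge [array([-14.9797, -17.3098]), array([-14.9477,  18.6908])]
ring-light [0.7808 0.2318] [ 0.1025 -0.1062 -0.0036]
```

```bash
python3 - <<'E'
from h import *
snap('side','s20'); snap('top','t20')
K,T,im=load('s20');a=cv2.resize(im[125:285,140:360],None,fx=3.6,fy=3.6,interpolation=cv2.INTER_CUBIC); cv2.imwrite('pics/s20z.png',a)
K,T,im=load('t20');cv2.imwrite('pics/t20z.png',cv2.resize(im[120:240,100:390],None,fx=2.7,fy=2.7,interpolation=cv2.INTER_CUBIC))
E
```

```text
(no output)
```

View pics/s20z.png

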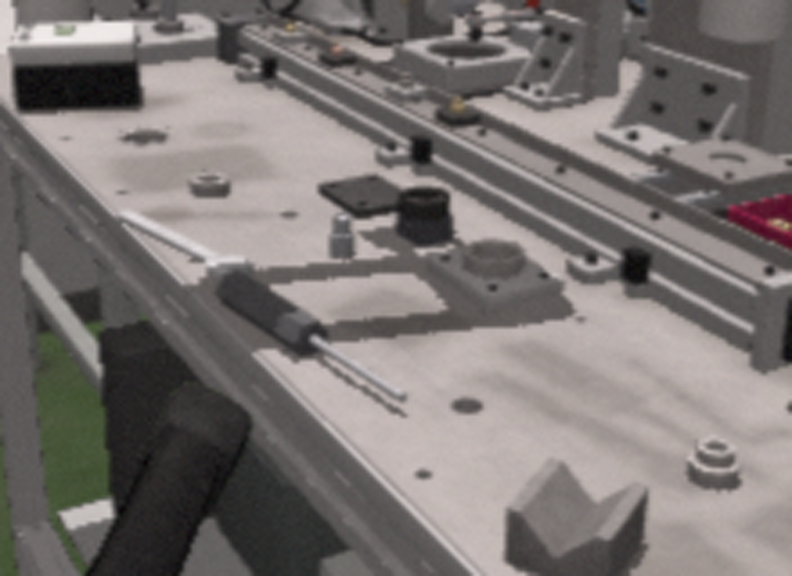

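View pics/t20z.png

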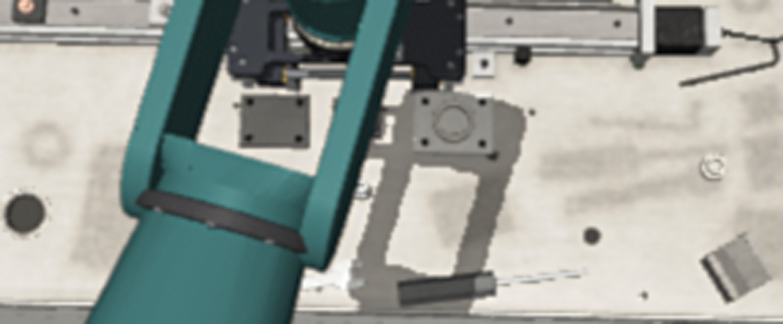

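```bash
python3 - <<'E'
from h import *
print(r.close_job()); print(r.observe()['time'])
E
```

```text
the job is handed in; nothing more can be done
None
the job is handed in; nothing more can be done
```

The set-up is laid out as asked, in the order asked, and handed in at about 27 s of the 96 s allowed. The small collar and the squat bushing stand where they were.

My last wrist-camera check gave these errors. In each pair, the first number is across the row and positive away from the robot. The second is along the row and positive to the left.

| Part | Checked against | Error (mm) |
|---|---|---|
| Gauge block | midpoint of the two plate centres | about (0, +0.7) |
| Black collar | centre of the block | about (−1.0, +0.1) |
| Steel ring | middle of the light plate | about (+0.8, +0.2) |
| Slim bushing | 7 cm on the robot's side of the block | about (−0.8, +0.3), so about 70.8 mm from the block |

- **Side view:** everything is upright and flat.
- **Arm:** it is clear of the work, with the tool tip 0.18 m up.
- **Forces:** the contact forces I read at the placings were about 11 N or less.
- **Limits of the checks:** the calibration is only good to about 2 mm. The tool-position readings and the wrist camera disagreed by 1 to 2 mm. I set the collar and the ring down twice to take out a shift of about 1.5 mm away from target. In the last top view the arm hid the small collar and most of the block, so there I relied on the side view and the wrist camera.

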